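# Put the balance weights back in their case and cover it

### The job

The balance has been calibrated: put the three loose steel weights back in their wooden case, each down in the well of its own size, and then set the wooden cover squarely on the case so that it sits fully down on the rim all round. Set everything down gently, do not let it fall, and leave the two small vials standing where they are.

Things in the scene. Friction and masses are not known exactly. Their poses are not given: they have to be found in the camera images.
- weight_large_mid (a point): the largest of three polished steel balance weights, about 500 g, upright: round body 38 mm in diameter, 44 mm tall, then a narrower neck and a round grip knob 26 mm in diameter from 52.4 to 64 mm above the underside (64 mm tall in all). Any yaw will do. The point is on its axis, half-way up (32 mm above the underside), z up
- weight_medium_mid (a point): the middle of three polished steel balance weights, about 200 g, upright: round body 28 mm in diameter, 34 mm tall, then a narrower neck and a round grip knob 20 mm in diameter from 40.7 to 50 mm above the underside (50 mm tall in all). Any yaw will do. The point is on its axis, half-way up (25 mm above the underside), z up
- weight_small_mid (a point): the smallest of three polished steel balance weights, about 50 g, upright: round body 18 mm in diameter, 20 mm tall, then a narrower neck and a round grip knob 13 mm in diameter from 24.6 to 31 mm above the underside (31 mm tall in all). Any yaw will do. The point is on its axis, half-way up (15.5 mm above the underside), z up
- cover_handle (a point): loose wooden cover of the case, a box open below, 94 (x) by 200 (y) by 46 mm high, 0.22 kg, skirt down on the bench; inside 84 x 190 x 40 mm; on top a steel bar handle 12 mm wide (x), 84 long (y), 12 thick, 12 mm clear of the top, on posts 32 mm either side of its middle. The point is the bar's middle, 64 mm above the lower rim; z up; same either way round
- case: open weight case, fixed to the bench, at any yaw: wooden base 100 (x) by 206 (y) by 34 mm high, on it a black insert 72 x 178 mm, top face 44 mm above the bench, with three wells in a row along y. The cover goes round the insert with 6 mm of room each side and stands on the wooden rim, its handle's middle then 98 mm above the bench. Origin: centre of the underside; z up
- well_large (a point): the largest round well of the case, 48 mm in diameter, 36 mm deep, for the largest weight, which stands on its floor with knob and upper 8 mm of body proud; the point is the centre of its mouth on the insert's top face, at y = 51 mm in the case's frame; axes as the case's
- well_medium (a point): the middle round well of the case, 37 mm in diameter, 26 mm deep, for the middle weight, which stands on its floor with knob and upper 8 mm of body proud; the point is the centre of its mouth on the insert's top face, at y = -9.5 mm in the case's frame; axes as the case's
- well_small (a point): the smallest round well of the case, 27 mm in diameter, 12 mm deep, for the smallest weight, which stands on its floor with knob and upper 8 mm of body proud; the point is the centre of its mouth on the insert's top face, at y = -59.5 mm in the case's frame; axes as the case's
- vial_clear: bystander: small clear glass vial with a black screw cap, 22 mm in diameter, 52 mm tall, standing; origin at the centre of its underside
- vial_amber: bystander: small amber glass vial with a white screw cap, 22 mm in diameter, 52 mm tall, standing; origin at the centre of its underside
Things that resemble listed ones, but are neither listed nor needed, are in the scene too. What is shaped like the part that bears weight_medium_mid but purple or turquoise is not meant.

How it is judged (in metres and radians):
On the way, in this order (a step that is already met when the one before it is completed fails the run):
1. all three weights stand in their own wells, before the cover goes on (horizontal distance between weight_large_mid and well_large below 0.009 m and z of weight_large_mid in the frame of well_large below -0.001 m and angle between each of weight_large_mid, weight_medium_mid, weight_small_mid's own z axis and vertical below 0.15 rad and horizontal distance between weight_medium_mid and well_medium below 0.009 m and z of weight_medium_mid in the frame of well_medium below 0.002 m and horizontal distance between weight_small_mid and well_small below 0.009 m and z of weight_small_mid in the frame of well_small below 0.0065 m), for 0.2 s.
2. the cover sits on the case (horizontal distance between cover_handle and case below 0.012 m and z of cover_handle in the frame of case between 0.094 and 0.102 m and angle between cover_handle's own z axis and vertical below 0.06 rad and angle between the y axis of cover_handle and the y axis of case, either way round below 0.15 rad), for 0.2 s.
At the end, for the whole second after the job is handed in: Each weight stands on the floor of the well of its own size (within 9 mm of its axis, at most 3 mm too high) and the cover stands on the rim of the case: centred within 12 mm, square within 0.15 rad (either way round), level within 0.06 rad, height within 4 mm; all at rest and released (all of step 1 and all of step 2 and linear speed of each of weight_large, weight_medium, weight_small, cover below 0.02 m/s); the robot touches nothing.
It fails at once if the large weight is let fall from more than 3 cm above its seat in the well (contact force between weight_large and anything else below 0.001 N and height (world z) of weight_large_mid above 0.07 m).
It fails at once if the middle weight is let fall from more than 3 cm above its seat in the well (contact force between weight_medium and anything else below 0.001 N and height (world z) of weight_medium_mid above 0.073 m).
It fails at once if the small weight is let fall from more than 3 cm above its seat in the well (contact force between weight_small and anything else below 0.001 N and height (world z) of weight_small_mid above 0.0775 m).
It fails at once if the cover is let fall from more than 3 cm above the case (contact force between cover and anything else below 0.001 N and height (world z) of cover_handle above 0.128 m).
It fails at once if a vial is shifted by more than 2 cm or tipped (distance of any of vial_clear, vial_amber from where it was at the start of the episode above 0.02 m or angle between any of vial_clear, vial_amber's own z axis and vertical above 0.3 rad).
It also fails if it takes over 120 s, if anything falls off the work surface, if the arm or the gripper's body presses on something with over 40 N, if the wrist force passes 120 N, or if a joint passes its speed limit or range.

### The arm

A 6-joint arm with a two-finger parallel gripper is mounted at the origin on a cart in front of the work surface, level with it; the furniture and walls round the work are solid. World frame = base frame: x ahead of the robot, y to its left, z up, the work surface at z = 0. Lengths are in mm, angles in rad, forces in N, time in s.
With the tool pointing down it reaches from about 425 to 1125 mm from the base axis. Payload 14.9 kg.
Tool frame: the origin (TCP) lies between the finger pads; the fingertips stand 11 mm ahead of it and the grasp point (between the pads) lies 8 mm behind it; z points along the fingers, x is the direction in which the jaws open and shut, and the axes are right-handed (so a half turn about z gives the same grasp; the last joint's range is limited). The gripper opens to 91 mm and grips with 3 to 60 N. Pads are 32 mm wide; open, the fingers measure 118 mm over their backs; the gripper's body (76 mm by 178 mm) begins 60 mm behind the grasp point.
Start: joints at [1.097, 0.379, 1.734, -0, 1.028, -0.033], TCP at [298.673, 633.097, 191.932] pointing down, gripper open.
Joint ranges: [-2.77, 2.77], [-0.74, 2.19], [0, 2.66], [-1.06, 4.2], [0.31, 2.87], [-3.08, 3.08]. Speed limits (rad/s): [1.89, 1.89, 2.39, 3.14, 3.14, 3.14].

### API

Orientations are given as a rotation vector (axis times angle).
In Python, from station import bot gives the robot as it stands.
- The arm moves only by the tool arm_command, never from a script. Its argument "series" is a list of rows, each an object with "travel": the shift along the tool's x, y, z in m, a list of three; "turn": the turn, a rotation vector about the tool's x, y, z in rad, a list of three; "jaw": the opening, from 0 (shut) to 1 (fully open). A call has 1 to 8 rows; each row shifts and turns the commanded pose from where the row before left it, along the tool's axes as they then stand; what a row does not reach is not made up. A row lasts 1/10 s, in which the tool goes at most 50 mm and 8.59 degrees, less where a joint would pass 70% of its speed; a pose out of reach is approached as far as the arm can. A call with a gripper value outside its range is refused whole. The fingers move at their own pace and stop on an object; "newtons" is the grip in N (left out, the last holds). Time passes only in rows, so rows that do not move let the fingers close. It gives the time, the measured TCP pose, the force and the opening at its end, in the units of the state.
- bot.observe(): the state, without advancing time (a new reading comes with each control period).
- bot.capture(name): name is "scene" or "top" or "wrist"; returns a dict with "frame" (400x640x3 uint8, blue, green, red), "fx", "fy", "cx", "cy" (pixels), "eye" and "attitude" of the camera in the world. Camera axes: x right, y down, z forward; pixel columns grow to the right and rows downward; lengths in mm; the calibration is good to about 2 mm. The wrist camera is an equidistant fisheye: a pixel r from the principal point sees the ray r / f radians off the axis. A picture is of the moment at which its call begins. There is no depth.
- bot.close_job(): hands the job in, once; it reports no verdict.
The state is a dict: "time_s": time; "joint_positions": joint angles; "qd": joint speeds; "joint_torque": joint torques, N m; "position": TCP position; "tcp_rot": TCP orientation; "force": force on the tool from outside, world axes, zero at the start; "wrist_torque": the same for the moment, N m; "opening": finger opening in mm.
Only numpy, scipy, OpenCV 4.12 (cv2) and the standard library are available. Lean on these libraries where they do the work, as an engineer would, in place of code of your own. Each camera call takes 0.05 s, during which the arm holds its last target.

## Working session

There is one attempt and no reset: what is moved stays moved. The work goes in short steps, Python scripts to look and compute and a tool call to move; the robot and the scene stay as the last step left them, time stands still between calls to the robot, and variables do not carry over. Pictures are saved under pics/ and viewed, and the job is handed in when it is done.

Besides the shell and the picture viewer there is one more tool, called after "Call:" in YAML: its name, and indented under it one key for each argument. arm_command: Moves the arm, as the interface text tells. Its arguments: {"type":"object","properties":{"series":{"type":"array"},"newtons":{"type":"number"}},"required":["series"]}

```bash
ls; mkdir -p pics; python3 - <<'E'
from station import bot
import cv2
print(bot.observe())
for n in("scene","top","wrist"):
    c=bot.capture(n); cv2.imwrite(f"pics/{n}0.png",c["frame"]); print(n,{k:v for k,v in c.items() if k!="frame"})
E
```

```text
pics
{'time_s': 0.0, 'joint_positions': array([ 1.09669764e+00,  3.79419611e-01,  1.73480153e+00, -5.95033606e-06,
        1.02847322e+00, -3.33053201e-02]), 'qd': array([ 0.00093019, -0.00145921,  0.0020052 ,  0.00020151, -0.00035433,
       -0.00113238]), 'joint_torque': array([ 3.35843586e-03, -7.63704658e+01, -4.34385002e+01,  6.51966431e-02,
        4.22720681e-02, -8.22125344e-05]), 'position': array([298.47388403, 632.70285468, 191.27025872]), 'tcp_rot': array([ 2.65287251e+00,  1.68176479e+00, -1.48733578e-03]), 'force': array([-0.00510422, -0.04287927, -0.70492446]), 'wrist_torque': array([ 0.01544888,  0.02883128, -0.0247971 ]), 'opening': 91.54457177786173}
scene {'fx': 496.93982618583067, 'fy': 496.93982618583067, 'cx': 321.7981424620309, 'cy': 192.87840123654385, 'eye': array([-419.22190156, -735.07815684,  633.87313375]), 'attitude': array([-1.87127187,  0.88967911, -0.57648152])}
top {'fx': 518.3347754107916, 'fy': 518.3347754107916, 'cx': 335.0667642195203, 'cy': 204.30258938056258, 'eye': array([ 314.29258205,  -12.48683169, 1440.95679219]), 'attitude': array([-2.16675798,  2.11356319, -0.14572053])}
wrist {'fx': 309.70691628693146, 'fy': 309.70691628693146, 'cx': 320.38457390618305, 'cy': 201.21776012400454, 'eye': array([229.25822049, 665.57210062, 384.37054711]), 'attitude': array([2.44759546, 1.55271009, 0.21639007])}
```

View pics/scene0.png

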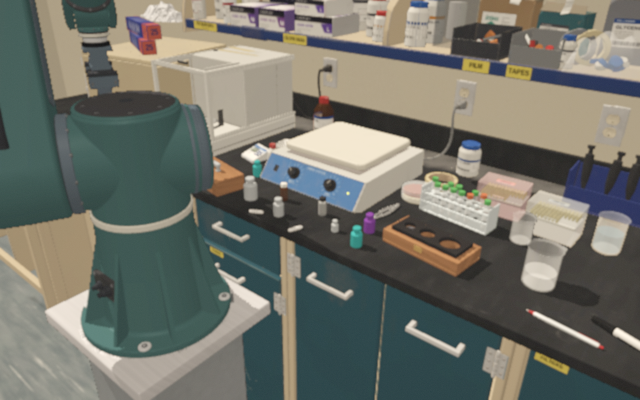

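View pics/top0.png

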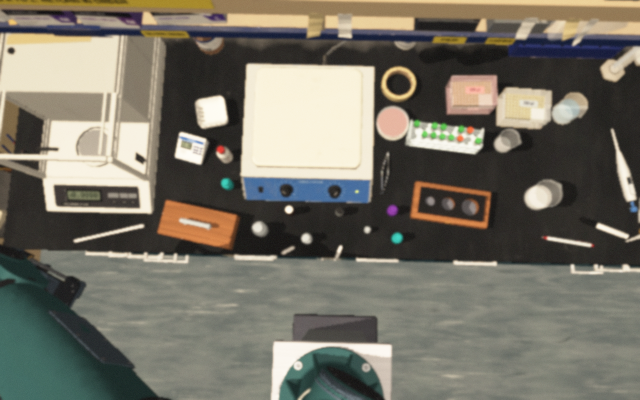

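View pics/wrist0.png

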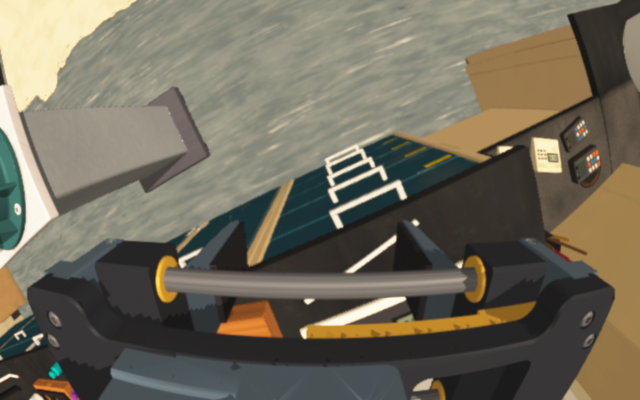

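```bash
cat > h.py <<'E'
import numpy as np,cv2
from scipy.spatial.transform import Rotation as R
def K(c): return np.array([[c["fx"],0,c["cx"]],[0,c["fy"],c["cy"]],[0,0,1]])
def ray(c,u,v,fish=False):
    x=(u-c["cx"])/c["fx"]; y=(v-c["cy"])/c["fy"]
    if fish:
        r=np.hypot(x,y); s=np.sin(r)/max(r,1e-9); d=np.array([x*s,y*s,np.cos(r)])
    else: d=np.array([x,y,1.])
    return R.from_rotvec(c["attitude"]).apply(d)
def atz(c,u,v,z,fish=False):
    d=ray(c,u,v,fish); e=c["eye"]; return e+d*(z-e[2])/d[2]
def proj(c,p,fish=False):
    q=R.from_rotvec(c["attitude"]).inv().apply(np.asarray(p,float)-c["eye"])
    if fish:
        rr=np.hypot(q[...,0],q[...,1]); th=np.arctan2(rr,q[...,2]); k=th/np.maximum(rr,1e-9)
        return np.stack([c["cx"]+c["fx"]*q[...,0]*k,c["cy"]+c["fy"]*q[...,1]*k],-1)
    return np.stack([c["cx"]+c["fx"]*q[...,0]/q[...,2],c["cy"]+c["fy"]*q[...,1]/q[...,2]],-1)
def tri(obs):
    A=np.zeros((3,3));b=np.zeros(3)
    for c,u,v,f in obs:
        d=ray(c,u,v,f); d/=np.linalg.norm(d); P=np.eye(3)-np.outer(d,d); A+=P;b+=P@c["eye"]
    p=np.linalg.solve(A,b)
    return p
def load(n):
    return np.load(f"pics/{n}.npy",allow_pickle=True).item()
def snap(bot,cam,n):
    c=bot.capture(cam); np.save(f"pics/{n}.npy",c,allow_pickle=True); cv2.imwrite(f"pics/{n}.png",c["frame"]); return c
def crop(c,n,x0,y0,x1,y1,s):
    im=cv2.resize(c["frame"][y0:y1,x0:x1],None,fx=s,fy=s,interpolation=cv2.INTER_CUBIC); cv2.imwrite(f"pics/{n}.png",im)
E
python3 - <<'E'
from station import bot
from h import *
t=snap(bot,"top","top1"); s=snap(bot,"scene","scene1")
crop(t,"top1a",150,160,350,270,4); crop(t,"top1b",320,160,520,270,4); crop(s,"scene1a",190,120,390,260,4); crop(s,"scene1b",330,170,500,290,4)
for u,v,z in [(260,228,50),(306,238,50),(367,229,30),(450,205,44),(197,224,64),(290,210,50),(338,212,50)]:
    print(u,v,atz(t,u,v,z))
E
```

```text
260 228 [450.0148856  205.89889611  50.        ]
306 238 [426.09185518  80.85016181  50.        ]
367 229 [456.42611135 -83.61004495  30.        ]
450 205 [ 526.05457391 -307.27977029   44.        ]
197 224 [455.2358358  373.01516352  64.        ]
290 210 [500.96448414 126.788894    50.        ]
338 212 [498.66342327  -3.40916888  50.        ]
```

View pics/top1a.png

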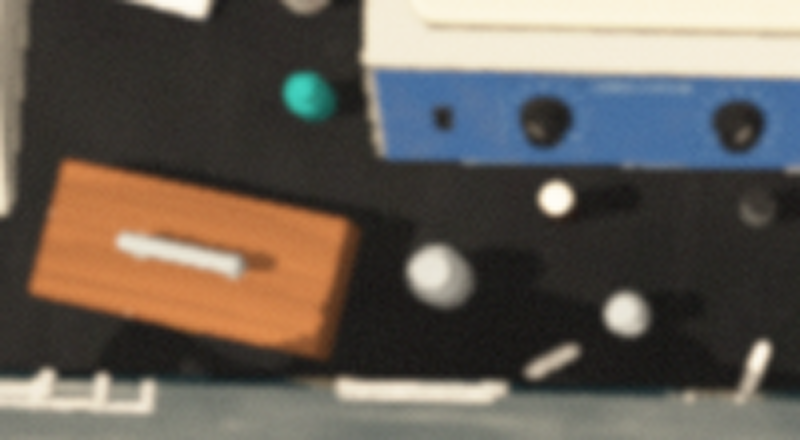

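View pics/top1b.png

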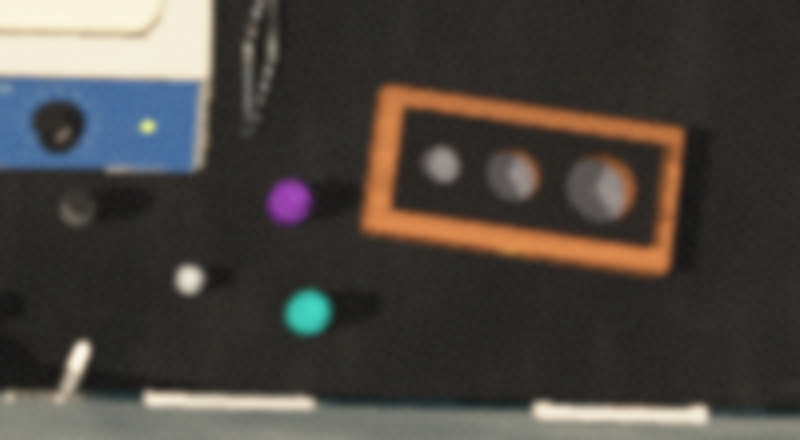

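View pics/scene1a.png

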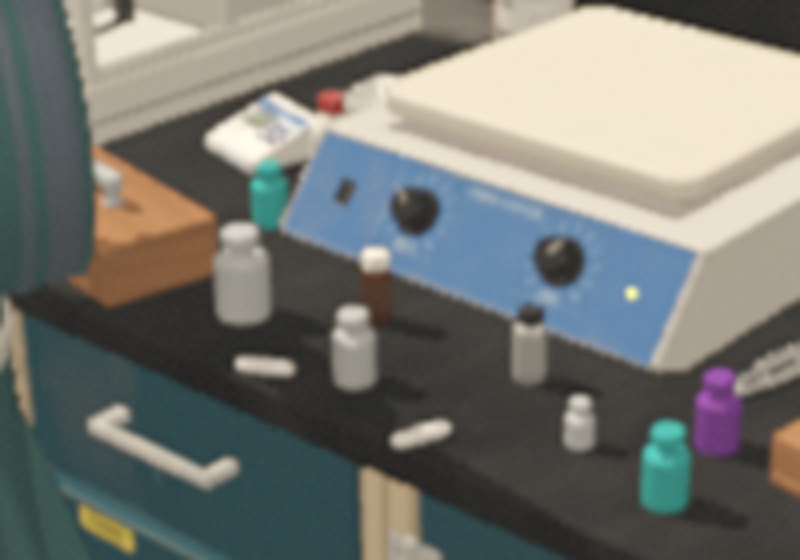

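View pics/scene1b.png

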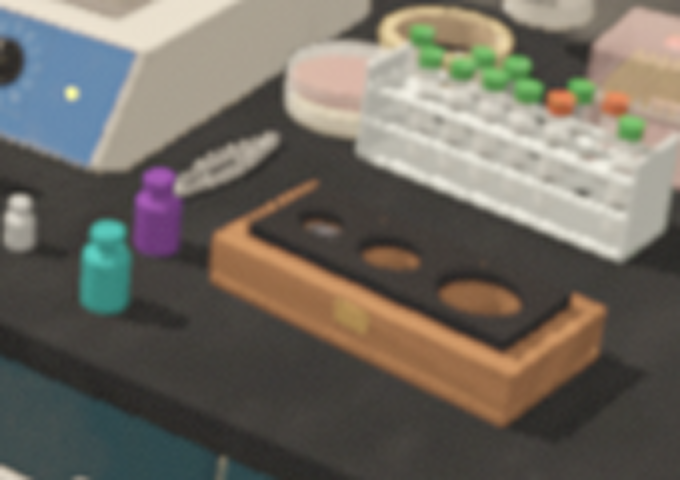

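```bash
python3 - <<'E'
from h import *
t=load("top1");s=load("scene1")
A=lambda u,v:(t,150+(u+.5)/4-.5,160+(v+.5)/4-.5,False)
B=lambda u,v:(t,320+(u+.5)/4-.5,160+(v+.5)/4-.5,False)
SA=lambda u,v:(s,190+(u+.5)/4-.5,120+(v+.5)/4-.5,False)
SB=lambda u,v:(s,330+(u+.5)/4-.5,170+(v+.5)/4-.5,False)
for n,a,b,z in [("L",A(432,270),SA(240,236),58),("M",A(626,310),SA(352,318),46),("S",B(189,278),SA(579,405),28),("WL",B(601,188),SB(480,297),44),("WM",B(513,175),SB(390,256),44),("WS",B(441,163),SB(323,225),44),("amber",A(556,197),SA(375,262),46),("clear",A(757,205),SA(529,317),46)]:
    p=tri([a,b]); print(n,p.round(1),"atz",atz(a[0],a[1],a[2],z).round(1), atz(b[0],b[1],b[2],z).round(1))
for p in [(124,241),(240,266)]: a=A(*p);print("handle",atz(a[0],a[1],a[2],64).round(1))
for p in [(65,160),(358,222),(328,358),(30,292)]: a=A(*p);print("cov",atz(a[0],a[1],a[2],46).round(1))
for p in [(381,87),(684,128),(668,272),(362,233)]: a=B(*p);print("case",atz(a[0],a[1],a[2],34).round(1))
for p in [(405,105),(665,145),(655,245),(390,210)]: a=B(*p);print("ins",atz(a[0],a[1],a[2],44).round(1))
E
```

```text
L [452.3 210.3  58.2] atz [451.4 211.1  58. ] [453.4 209.8  58. ]
M [429.2  80.7  44.8] atz [428.8  80.9  46. ] [427.7  78.8  46. ]
S [457.6 -84.8  26.4] atz [456.3 -83.4  28. ] [456.7 -87.6  28. ]
WL [ 524.6 -364.    38.1] atz [ 522.9 -361.1   44. ] [ 516.8 -368.7   44. ]
WM [ 531.8 -303.6   39. ] atz [ 530.4 -301.5   44. ] [ 524.9 -307.9   44. ]
WS [ 539.  -254.6   38.9] atz [ 537.5 -252.7   44. ] [ 531.9 -259.5   44. ]
amber [505.4 130.8  43.3] atz [504.5 131.   46. ] [501.7 126.3  46. ]
clear [503.7  -7.2  45.4] atz [502.3  -5.7  46. ] [504.3  -9.2  46. ]
handle [465.3 417.7  64. ]
handle [450.4 338.8  64. ]
cov [521.8 467.6  46. ]
cov [484.1 264.9  46. ]
cov [391.5 280.3  46. ]
cov [431.  484.7  46. ]
case [ 591.1 -213.2   34. ]
case [ 567.4 -421.    34. ]
case [ 467.8 -408.3   34. ]
case [ 489.4 -200.5   34. ]
ins [ 577.  -228.2   44. ]
ins [ 553.5 -405.    44. ]
ins [ 484.8 -397.1   44. ]
ins [ 504.3 -218.1   44. ]
```

```bash
cat >> h.py <<'E'
def plan(pos,rot,target,xdir=None):
    """translation in tool frame to world target; optional turn about tool z so tool x = xdir angle(rad), after translation"""
    Rt=R.from_rotvec(rot); d=Rt.inv().apply(np.asarray(target,float)-pos)/1000
    x=Rt.apply([1,0,0]); yaw=np.arctan2(x[1],x[0])
    print("tool delta m",d.round(4),"yaw",round(yaw,4),"tilt z",Rt.apply([0,0,1]).round(4))
    if xdir is not None:
        print("turn z", round(-((xdir-yaw+np.pi)%(2*np.pi)-np.pi),4))
E
python3 - <<'E'
from station import bot
from h import *
o=bot.observe(); c=load("top1")
w=bot.capture("wrist")
Rt=R.from_rotvec(o["tcp_rot"])
print("cam off tool",Rt.inv().apply(w["eye"]-o["position"]), (Rt.inv()*R.from_rotvec(w["attitude"])).as_matrix().round(3))
plan(o["position"],o["tcp_rot"],[300,330,190],np.pi/2)
plan(o["position"],o["tcp_rot"],[420,200,220],np.pi/2)
E
```

```text
cam off tool [-6.64209432e-02 -7.66136830e+01 -1.92993131e+02] [[ 1.     0.     0.   ]
 [-0.001  0.962  0.275]
 [-0.    -0.275  0.962]]
tool delta m [-0.2734  0.1305  0.0018] yaw 1.13 tilt z [-2.e-04 -4.e-04 -1.e+00]
turn z -0.4408
tool delta m [-0.3398  0.2945 -0.0282] yaw 1.13 tilt z [-2.e-04 -4.e-04 -1.e+00]
turn z -0.4408
```

Call:
arm_command:
  series:
    - {"travel":[-0.039,0.0186,0],"turn":[0,0,0],"jaw":1}
    - {"travel":[-0.039,0.0186,0],"turn":[0,0,0],"jaw":1}
    - {"travel":[-0.039,0.0186,0],"turn":[0,0,0],"jaw":1}
    - {"travel":[-0.039,0.0186,0],"turn":[0,0,0],"jaw":1}
    - {"travel":[-0.039,0.0186,0],"turn":[0,0,0],"jaw":1}
    - {"travel":[-0.039,0.0186,0],"turn":[0,0,0],"jaw":1}
    - {"travel":[-0.039,0.0186,0],"turn":[0,0,0],"jaw":1}
    - {"travel":[0,0,0],"turn":[0,0,0],"jaw":1}
  newtons: 20

```text
time_s: 1.1
position: [299.1, 326.9, 191.6]
tcp_rot: [2.655, 1.679, -0.002]
force: [0.4, 1.6, -0.1]
opening: 91.0
```

Call:
arm_command:
  series:
    - {"travel":[0,0,0],"turn":[0,0,-0.147],"jaw":0.6}
    - {"travel":[0,0,0],"turn":[0,0,-0.147],"jaw":0.6}
    - {"travel":[0,0,0],"turn":[0,0,-0.147],"jaw":0.6}
    - {"travel":[-0.0325,0.03,-0.005],"turn":[0,0,0],"jaw":0.6}
    - {"travel":[-0.0325,0.03,-0.005],"turn":[0,0,0],"jaw":0.6}
    - {"travel":[-0.0325,0.03,-0.005],"turn":[0,0,0],"jaw":0.6}
    - {"travel":[-0.0325,0.03,-0.005],"turn":[0,0,0],"jaw":0.6}
    - {"travel":[0,0,0],"turn":[0,0,0],"jaw":0.6}

```text
time_s: 1.9
position: [423.3, 198.5, 213.0]
tcp_rot: [2.224, 2.217, 0.003]
force: [-0.7, 0.5, 0.2]
opening: 54.5
```

```bash
python3 - <<'E'
from station import bot
from h import *
o=bot.observe(); print(o["position"],o["opening"],o["joint_positions"],o["force"])
snap(bot,"wrist","w1")
E
```

```text
[423.28008714 198.45769706 212.97159207] 54.487846979509754 [ 3.88856762e-01 -3.02468907e-02  2.17966341e+00 -5.63770877e-04
  9.90034939e-01 -1.17812918e+00] [-0.73869278  0.50798223  0.24440419]
```

View pics/w1.png

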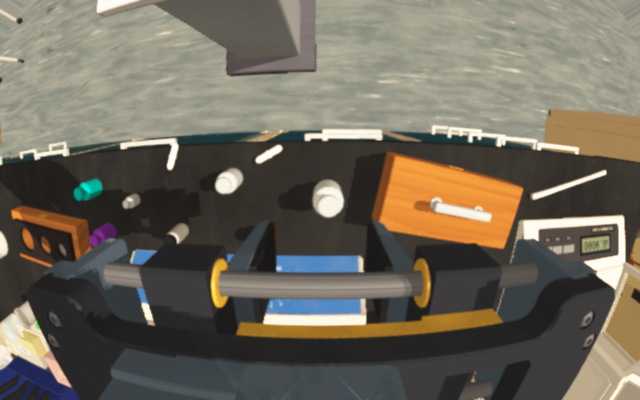

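```bash
python3 - <<'E'
from h import *
c=load("w1"); crop(c,"w1a",100,130,300,250,4); crop(c,"w1b",290,130,540,260,3)
E
```

```text
(no output)
```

View pics/w1a.png

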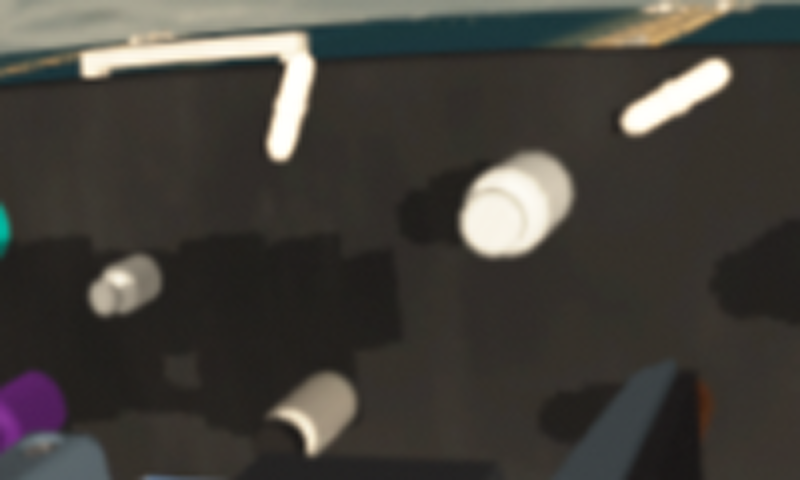

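View pics/w1b.png

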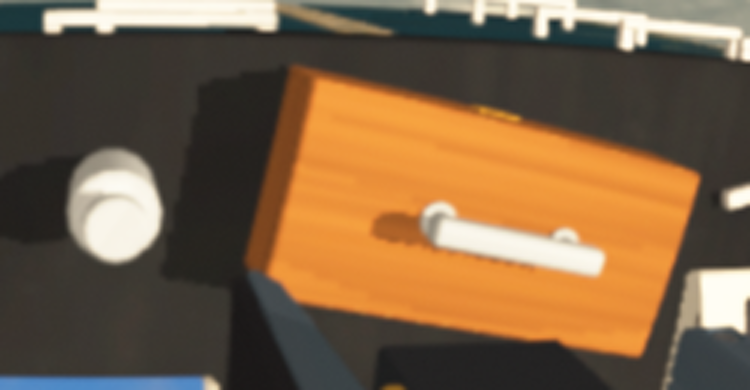

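```bash
python3 - <<'E'
from h import *
c=load("w1");t=load("top1")
A=lambda u,v:(100+(u+.5)/4-.5,130+(v+.5)/4-.5)
B=lambda u,v:(290+(u+.5)/3-.5,130+(v+.5)/3-.5)
TA=lambda u,v:(t,150+(u+.5)/4-.5,160+(v+.5)/4-.5,False)
TB=lambda u,v:(t,320+(u+.5)/4-.5,160+(v+.5)/4-.5,False)
for n,p,z,q in [("M",A(495,222),50,TA(626,310)),("S",A(101,300),31,TB(189,278)),("L",B(115,228),64,TA(430,268)),("h1",B(437,232),70,TA(124,241)),("h2",B(604,262),70,TA(240,266)),("hmid",B(520,247),70,TA(182,254))]:
    print(n,atz(c,*p,z,True).round(1), "tri",tri([(c,*p,True),q]).round(1))
E
```

```text
M [427.7  80.   50. ] tri [428.   80.4  50.9]
S [458.3 -88.   31. ] tri [455.7 -82.8  38. ]
L [449.9 206.8  64. ] tri [450.3 208.8  67.5]
h1 [450.4 334.9  70. ] tri [ 498.2  444.2 -120.3]
h2 [464.5 416.6  70. ] tri [421.5 305.6 227.2]
hmid [457.1 373.4  70. ] tri [458.3 377.3  64.1]
```

Call:
arm_command:
  series:
    - {"travel":[0.003,0.009,0.035],"turn":[0,0,0],"jaw":0.6}
    - {"travel":[0.003,0.009,0.034],"turn":[0,0,0],"jaw":0.6}
    - {"travel":[0.003,0.009,0.034],"turn":[0,0,0],"jaw":0.6}
    - {"travel":[0,0,0],"turn":[0,0,0],"jaw":0.6}

```text
time_s: 2.35
position: [444.7, 209.8, 105.3]
tcp_rot: [-2.218, -2.221, 0.009]
force: [0.5, -0.8, 1.3]
opening: 54.8
```

```bash
python3 - <<'E'
from station import bot
from h import *
o=bot.observe(); print(o["position"],o["tcp_rot"],o["opening"],o["force"])
c=snap(bot,"wrist","w2"); crop(c,"w2a",220,150,420,290,4)
print(proj(c,o["position"],True), (proj(c,[[450,207.5,64],[450,207.5,0]],True)))
E
```

```text
[444.6686942  209.83314166 105.27459946] [-2.21845516 -2.22089221  0.00900123] 54.75382888399028 [ 0.49654397 -0.75451731  1.34328878]
[320.94052851 232.25311527] [[318.0318736  219.69558105]
 [318.62924711 198.80478504]]
```

View pics/w2a.png

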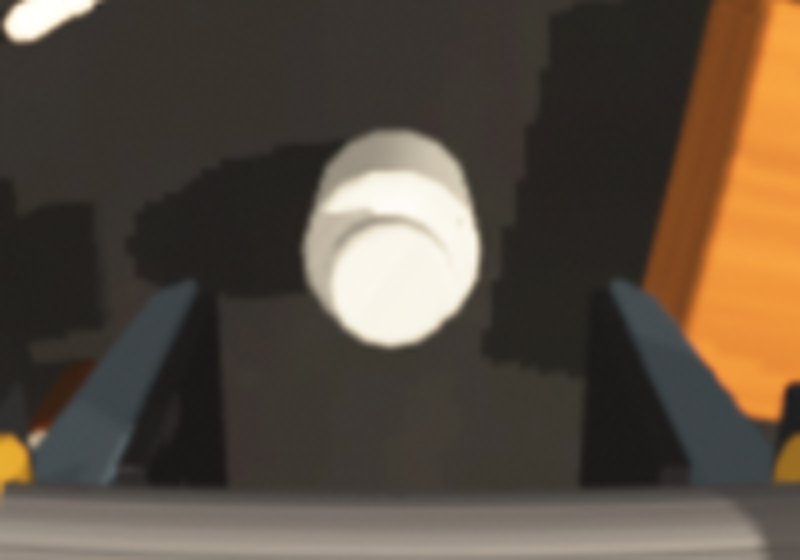

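Call:
arm_command:
  series:
    - {"travel":[0,0,0],"turn":[0,0,0],"jaw":0.6}
    - {"travel":[0,0,0],"turn":[0,0,0],"jaw":0.6}

```text
time_s: 2.6
position: [447.4, 210.3, 110.6]
tcp_rot: [2.22, 2.222, 0.003]
force: [1.2, -0.1, 0.5]
opening: 54.5
```

```bash
python3 - <<'E'
from station import bot
from h import *
o=bot.observe(); print(o["position"],o["tcp_rot"],o["qd"])
c=snap(bot,"wrist","w3")
o=bot.observe(); print(o["position"],o["tcp_rot"])
p=(220+391.5/4-.5,150+284.5/4-.5); c2=load("w2"); c1=load("w1")
print(atz(c2,*p,64,True), tri([(c2,*p,True),(c1,290+115.5/3-.5,130+228.5/3-.5,True)]))
crop(c,"w3a",220,150,420,290,4)
E
```

```text
[447.44772864 210.33746791 110.62010151] [2.22001337 2.22162792 0.00343787] [-0.00481165 -0.00185235  0.00188124  0.00046674 -0.00353731 -0.00223304]
[447.49435226 210.21549634 110.56142034] [2.22022544 2.22137504 0.00359683]
[450.79053787 206.97254408  64.        ] [446.96221094 206.84085352  74.31729458]
```

View pics/w3a.png

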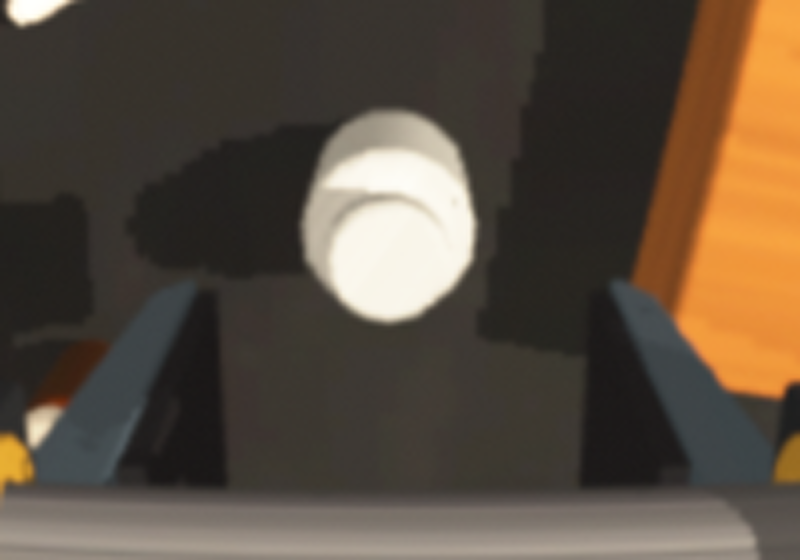

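```bash
python3 - <<'E'
from station import bot
from h import *
c=load("w3"); p=(220+388.5/4-.5,150+260.5/4-.5)
print(atz(c,*p,64,True))
t=load("top1"); print(tri([(c,*p,True),(t,150+430.5/4-.5,160+268.5/4-.5,False)]))
o=bot.observe(); plan(o["position"],o["tcp_rot"],[451,207.5,57.5])
E
```

```text
[450.59396245 206.9205545   64.        ]
[450.21189295 208.78449053  69.54788531]
tool delta m [-0.0028  0.0034  0.0531] yaw 1.5713 tilt z [ 0.0023  0.001  -1.    ]
```

Call:
arm_command:
  series:
    - {"travel":[-0.0028,0.0032,0.015],"turn":[0,0,0],"jaw":0.6}
    - {"travel":[0,0,0.02],"turn":[0,0,0],"jaw":0.6}
    - {"travel":[0,0,0.018],"turn":[0,0,0],"jaw":0.6}
    - {"travel":[0,0,0],"turn":[0,0,0],"jaw":0.6}
    - {"travel":[0,0,0],"turn":[0,0,0],"jaw":0.6}
    - {"travel":[0,0,0],"turn":[0,0,0],"jaw":0.6}
  newtons: 35

```text
time_s: 3.25
position: [450.9, 207.2, 57.3]
tcp_rot: [2.221, 2.221, 0.003]
force: [0.0, -1.2, -0.9]
opening: 55.1
```

```bash
python3 - <<'E'
from station import bot
from h import *
o=bot.observe(); print(o["position"],o["force"])
c=snap(bot,"wrist","w4"); crop(c,"w4a",220,150,420,290,4)
E
```

```text
[450.93066801 207.21249675  57.27499509] [ 0.03666096 -1.15315906 -0.85176042]
```

View pics/w4a.png

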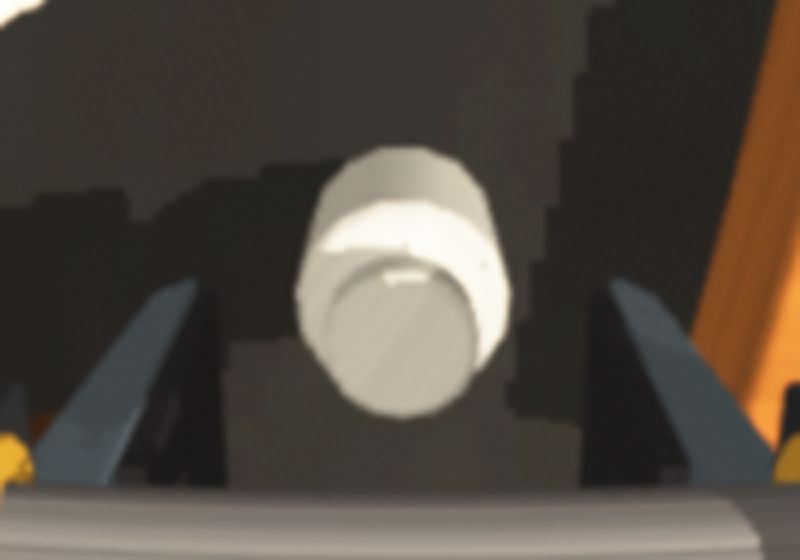

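Call:
arm_command:
  series:
    - {"travel":[0,0,0],"turn":[0,0,0],"jaw":0.2}
    - {"travel":[0,0,0],"turn":[0,0,0],"jaw":0.2}
    - {"travel":[0,0,0],"turn":[0,0,0],"jaw":0.1}
    - {"travel":[0,0,0],"turn":[0,0,0],"jaw":0}
    - {"travel":[0,0,0],"turn":[0,0,0],"jaw":0}
    - {"travel":[0,0,0],"turn":[0,0,0],"jaw":0}
    - {"travel":[0,0,0],"turn":[0,0,0],"jaw":0}
    - {"travel":[0,0,0],"turn":[0,0,0],"jaw":0}
  newtons: 40

```text
time_s: 4.1
position: [450.2, 206.9, 55.9]
tcp_rot: [-2.221, -2.222, 0.0]
force: [-0.1, -0.5, 0.4]
opening: 0.8
```

```bash
python3 - <<'E'
from station import bot
from h import *
o=bot.observe(); print(o["position"],o["force"],o["opening"])
c=snap(bot,"wrist","w5"); crop(c,"w5a",220,150,420,290,4)
s=snap(bot,"scene","s5"); crop(s,"s5a",190,110,350,230,5)
E
```

```text
[450.18537551 206.8554118   55.91165272] [-0.07532237 -0.50110698  0.39908325] 0.7849562842682221
```

View pics/w5a.png

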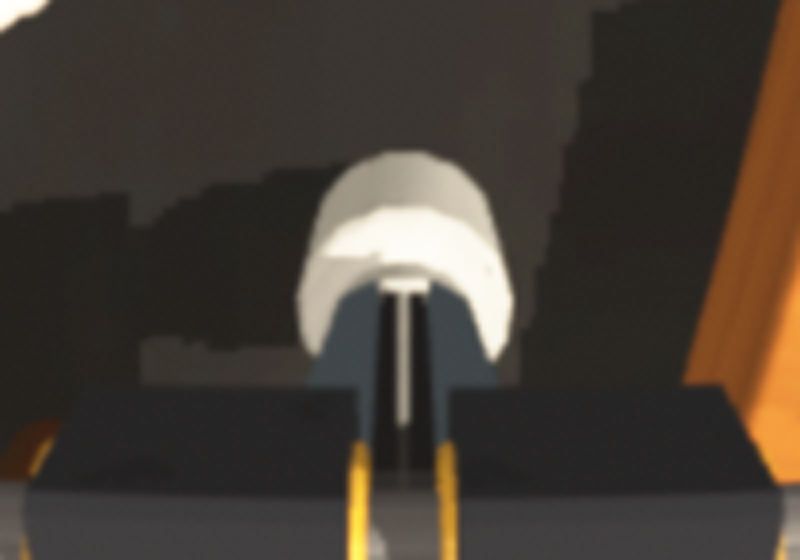

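View pics/s5a.png

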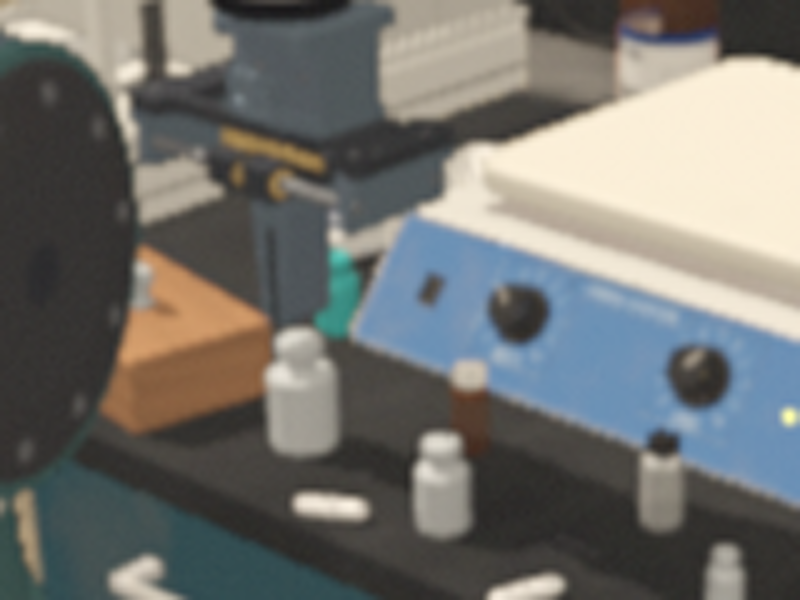

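```bash
python3 - <<'E'
from station import bot
from h import *
s=load("s5"); w=load("w5"); o=bot.observe()
P=[[450.2,206.9,45],[450.2,206.9,64],[450.2,206.9,0],[466,206.9,45],[434,206.9,45]]
print(((proj(s,P)-[190,110]+.5)*5-.5).round(0).tolist()); print(((proj(w,P,True)-[220,150]+.5)*4-.5).round(0).tolist())
im=cv2.resize(s["frame"][60:260,150:350],None,fx=3,fy=3,interpolation=cv2.INTER_CUBIC);cv2.imwrite("pics/s5b.png",im)
E
```

```text
[[301.0, 369.0], [299.0, 338.0], [304.0, 441.0], [321.0, 360.0], [280.0, 379.0]]
[[405.0, 308.0], [406.0, 349.0], [405.0, 232.0], [405.0, 390.0], [406.0, 220.0]]
```

View pics/s5b.png

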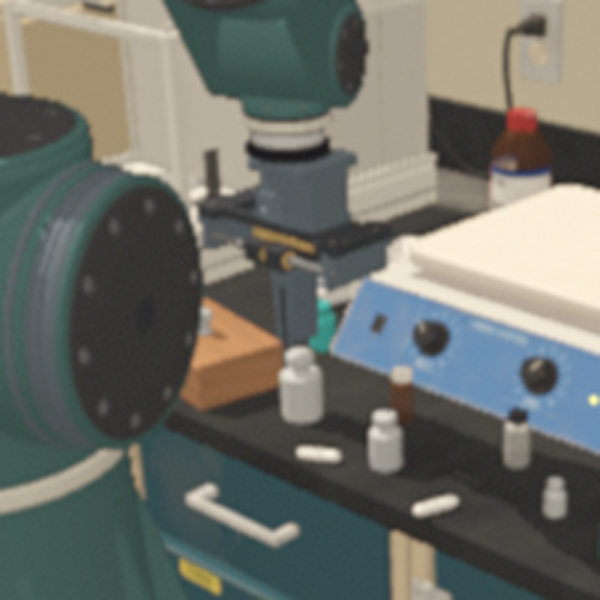

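Call:
arm_command:
  series:
    - {"travel":[0,0,0],"turn":[0,0,0],"jaw":0.6}
    - {"travel":[0,0,0],"turn":[0,0,0],"jaw":0.6}
    - {"travel":[0,0,0],"turn":[0,0,0],"jaw":0.6}
    - {"travel":[0,0,0],"turn":[0,0,0],"jaw":0.6}
    - {"travel":[0,0,0],"turn":[0,0,0],"jaw":0.6}
    - {"travel":[0,0,0],"turn":[0,0,0],"jaw":0.6}

```text
time_s: 4.8
position: [450.1, 206.9, 55.9]
tcp_rot: [-2.221, -2.222, 0.0]
force: [-0.5, -0.1, 0.3]
opening: 45.3
```

```bash
python3 - <<'E'
from station import bot
from h import *
o=bot.observe(); print(o["position"],o["force"],o["opening"])
w=snap(bot,"wrist","w6"); s=snap(bot,"scene","s6"); crop(s,"s6a",190,110,310,210,6); print(w["eye"],o["position"])
E
```

```text
[450.14333529 206.8614989   55.90413121] [-0.48235294 -0.14994557  0.34063005] 45.30062161086356
[373.42801646 206.38040018 248.94492115] [450.14333529 206.8614989   55.90413121]
```

View pics/s6a.png

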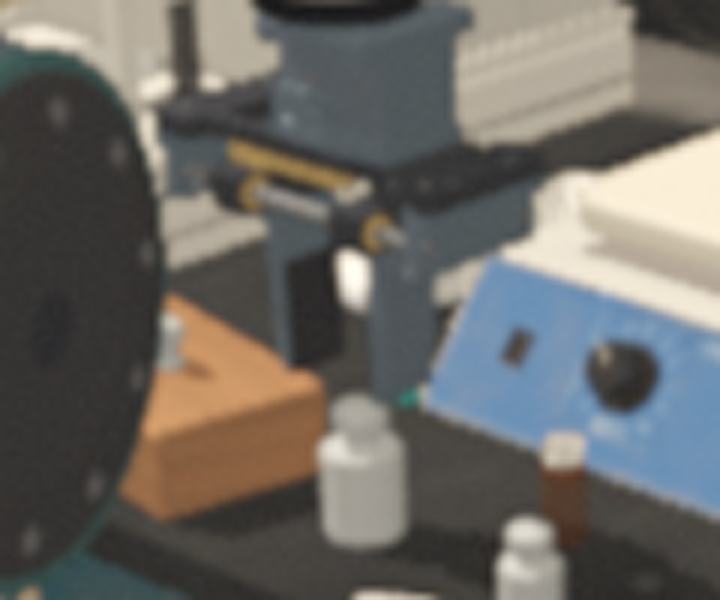

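Call:
arm_command:
  series:
    - {"travel":[0,0,0.01],"turn":[0,0,0],"jaw":0.6}
    - {"travel":[0,0,0.01],"turn":[0,0,0],"jaw":0.6}
    - {"travel":[0,0,0.008],"turn":[0,0,0],"jaw":0.6}
    - {"travel":[0,0,0.002],"turn":[0,0,0],"jaw":0.6}
    - {"travel":[0,0,0],"turn":[0,0,0],"jaw":0.6}
    - {"travel":[0,0,0],"turn":[0,0,0],"jaw":0.6}
    - {"travel":[0,0,0],"turn":[0,0,0],"jaw":0.6}

```text
time_s: 5.6
position: [450.4, 207.0, 26.2]
tcp_rot: [2.221, 2.222, 0.001]
force: [0.7, 0.4, -1.1]
opening: 55.1
```

```bash
python3 - <<'E'
from station import bot
from h import *
o=bot.observe(); print(o["position"],o["force"],o["opening"])
w=snap(bot,"wrist","w7"); s=snap(bot,"scene","s7"); crop(s,"s7a",190,110,310,210,6); crop(w,"w7a",220,150,420,290,4)
E
```

```text
[450.42281123 206.96408823  26.2313303 ] [ 0.6949007   0.35639223 -1.10114116] 55.0854186706798
```

View pics/s7a.png

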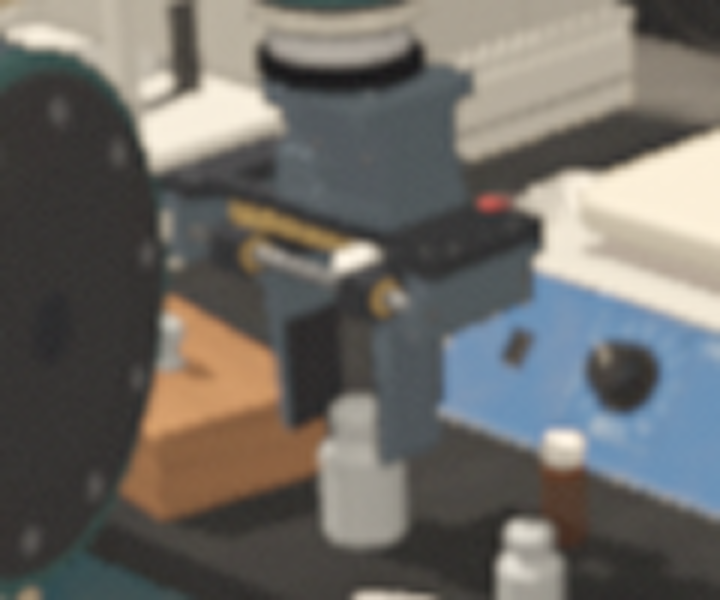

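View pics/w7a.png

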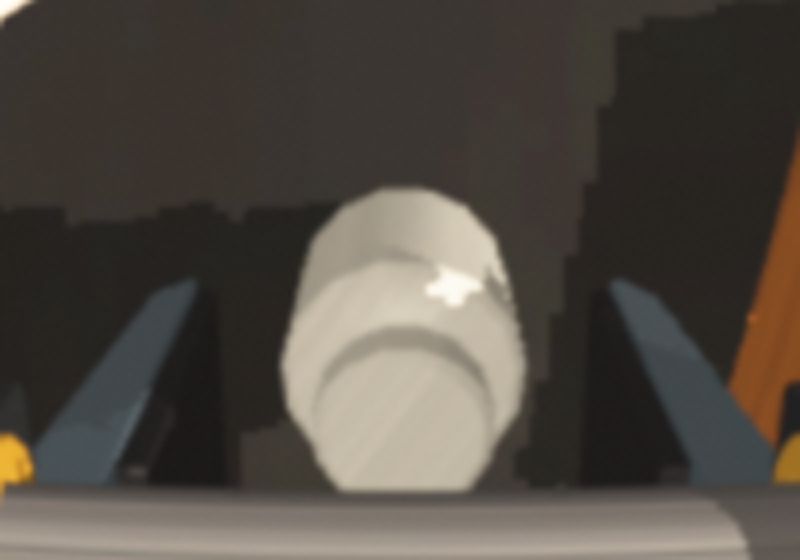

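Call:
arm_command:
  series:
    - {"travel":[0,0,0.002],"turn":[0,0,0],"jaw":0.4}
    - {"travel":[0,0,0],"turn":[0,0,0],"jaw":0.2}
    - {"travel":[0,0,0],"turn":[0,0,0],"jaw":0}
    - {"travel":[0,0,0],"turn":[0,0,0],"jaw":0}
    - {"travel":[0,0,0],"turn":[0,0,0],"jaw":0}
    - {"travel":[0,0,0],"turn":[0,0,0],"jaw":0}
    - {"travel":[0,0,0],"turn":[0,0,0],"jaw":0}
    - {"travel":[0,0,0],"turn":[0,0,0],"jaw":0}
  newtons: 40

```text
time_s: 6.5
position: [450.2, 206.9, 24.0]
tcp_rot: [2.221, 2.222, 0.0]
force: [-0.4, 1.9, 0.1]
opening: 24.7
```

Call:
arm_command:
  series:
    - {"travel":[0,0,-0.005],"turn":[0,0,0],"jaw":0}
    - {"travel":[0,0,-0.01],"turn":[0,0,0],"jaw":0}
    - {"travel":[0,0,-0.01],"turn":[0,0,0],"jaw":0}
    - {"travel":[0,0,-0.005],"turn":[0,0,0],"jaw":0}
    - {"travel":[0,0,0],"turn":[0,0,0],"jaw":0}
    - {"travel":[0,0,0],"turn":[0,0,0],"jaw":0}

```text
time_s: 7.1
position: [450.2, 206.9, 54.1]
tcp_rot: [2.221, 2.221, 0.001]
force: [0.2, -0.2, -4.8]
opening: 24.7
```

```bash
python3 - <<'E'
from station import bot
from h import *
o=bot.observe(); print(o["position"],o["force"],o["opening"])
w=snap(bot,"wrist","w8"); s=snap(bot,"scene","s8"); crop(s,"s8a",190,110,310,210,6)
E
```

```text
[450.22234792 206.87225876  54.09366367] [ 0.24554527 -0.16160754 -4.82564855] 24.661795168723128
```

View pics/s8a.png

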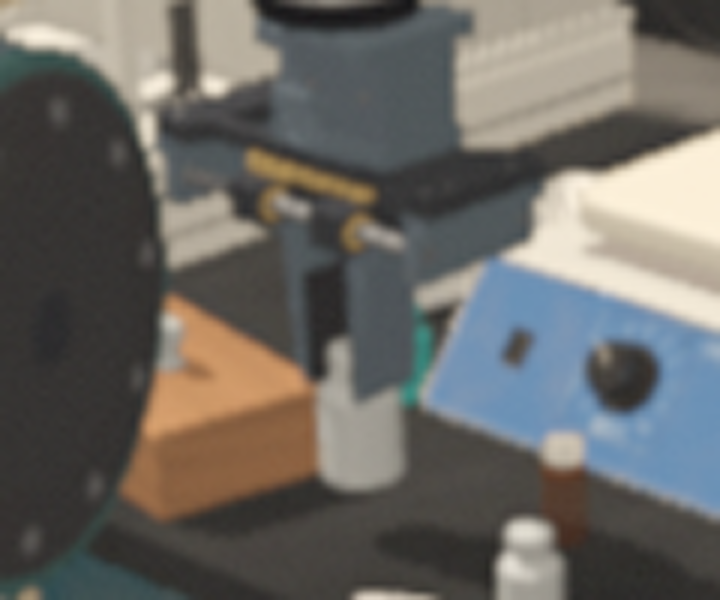

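Call:
arm_command:
  series:
    - {"travel":[0,0,-0.02],"turn":[0,0,0],"jaw":0}
    - {"travel":[-0.005,0,-0.025],"turn":[0,0,0],"jaw":0}
    - {"travel":[-0.02,0,-0.011],"turn":[0,0,0],"jaw":0}
    - {"travel":[-0.035,0,0],"turn":[0,0,0],"jaw":0}
    - {"travel":[-0.035,0,0],"turn":[0,0,0],"jaw":0}
    - {"travel":[-0.035,0,0],"turn":[0,0,0],"jaw":0}
    - {"travel":[-0.035,0,0],"turn":[0,0,0],"jaw":0}
    - {"travel":[-0.035,0,0],"turn":[0,0,0],"jaw":0}

```text
time_s: 8.0
position: [449.8, 5.5, 109.7]
tcp_rot: [-2.221, -2.222, 0.001]
force: [0.6, -0.5, -4.7]
opening: 24.7
```

Call:
arm_command:
  series:
    - {"travel":[-0.035,0,0],"turn":[0,0,0],"jaw":0}
    - {"travel":[-0.035,0,0],"turn":[0,0,0],"jaw":0}
    - {"travel":[-0.035,0,0],"turn":[0,0,0],"jaw":0}
    - {"travel":[-0.035,0,0],"turn":[0,0,0],"jaw":0}
    - {"travel":[-0.035,0,0],"turn":[0,0,0],"jaw":0}
    - {"travel":[-0.015,0,0],"turn":[0,0,0],"jaw":0}
    - {"travel":[0,0,0],"turn":[0,0,0],"jaw":0}
    - {"travel":[0,0,0],"turn":[0,0,0],"jaw":0}

```text
time_s: 8.8
position: [449.8, -182.7, 109.5]
tcp_rot: [-2.221, -2.22, 0.0]
force: [0.9, 0.2, -4.6]
opening: 24.7
```

```bash
python3 - <<'E'
from station import bot
from h import *
o=bot.observe(); print(o["position"],o["force"],o["opening"],o["tcp_rot"])
w=snap(bot,"wrist","w9"); 
E
```

```text
[ 449.8276549  -182.6687608   109.54128935] [ 0.89005755  0.23012502 -4.61754139] 24.65072804705528 [-2.22121272e+00 -2.22025751e+00  3.42189640e-04]
```

View pics/w9.png

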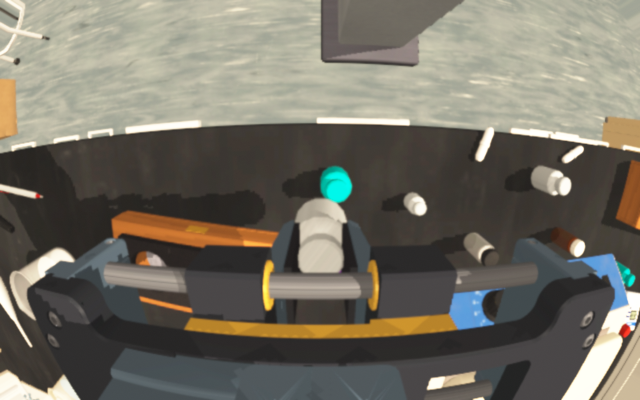

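Call:
arm_command:
  series:
    - {"travel":[-0.012,0.012,-0.008],"turn":[0,0,0],"jaw":0}
    - {"travel":[-0.012,0.02,-0.008],"turn":[0,0,0],"jaw":0}
    - {"travel":[-0.012,0.02,-0.008],"turn":[0,0,0],"jaw":0}
    - {"travel":[-0.012,0.013,-0.008],"turn":[0,0,0],"jaw":0}
    - {"travel":[0,0,0],"turn":[0,0,0],"jaw":0}
    - {"travel":[0,0,0],"turn":[0,0,0],"jaw":0}
    - {"travel":[0,0,0],"turn":[0,0,0],"jaw":0}

```text
time_s: 9.55
position: [514.4, -229.9, 141.3]
tcp_rot: [-2.219, -2.222, 0.001]
force: [-0.3, -0.2, -4.3]
opening: 24.4
```

```bash
python3 - <<'E'
from station import bot
from h import *
o=bot.observe(); print(o["position"],o["force"],o["opening"],o["tcp_rot"])
w=snap(bot,"wrist","w10"); crop(w,"w10a",100,140,340,290,3)
E
```

```text
[ 514.3589512  -229.91590132  141.28683762] [-0.29732584 -0.22951947 -4.32597354] 24.40136425346087 [-2.21933606e+00 -2.22150364e+00  6.93264175e-04]
```

View pics/w10a.png

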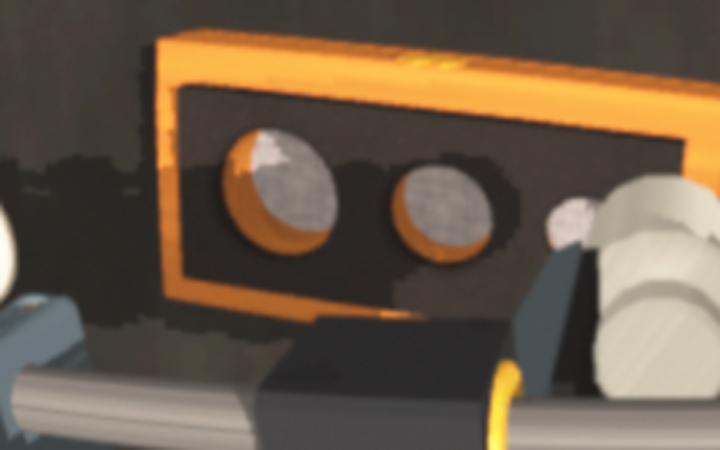

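```bash
python3 - <<'E'
from h import *
w=load("w10");t=load("top1")
A=lambda u,v:(100+(u+.5)/3-.5,140+(v+.5)/3-.5)
TB=lambda u,v:(t,320+(u+.5)/4-.5,160+(v+.5)/4-.5,False)
for n,p,q in [("L",(280,192),(601,188)),("M",(442,214),(513,175))]:
    print(n,atz(w,*A(*p),44,True).round(1),tri([(w,*A(*p),True),TB(*q)]).round(1))
for p in [(178,86),(180,276),(683,140)]: print("ins",atz(w,*A(*p),44,True).round(1))
for p in [(157,39),(166,298)]: print("rim",atz(w,*A(*p),34,True).round(1))
# check circle extents
for n,c,r in [("L",(523,-361),24),("M",(530,-302),18.5)]:
    a=np.linspace(0,6.28,60); P=np.stack([c[0]+r*np.cos(a),c[1]+r*np.sin(a),0*a+44],-1); q=((proj(w,P,True)-[100,140]+.5)*3-.5); print(n,q.min(0),q.max(0))
# fit
from scipy.optimize import least_squares
for n,r,obs,c0 in [("L",24,(222,338,128,256),(523,-361)),("M",18.5,(391,493,164,264),(530,-302))]:
    def f(c):
        a=np.linspace(0,6.28,200); P=np.stack([c[0]+r*np.cos(a),c[1]+r*np.sin(a),0*a+44],-1); q=((proj(w,P,True)-[100,140]+.5)*3-.5); return np.array([q[:,0].min(),q[:,0].max(),q[:,1].min(),q[:,1].max()])-obs
    s=least_squares(f,c0); print(n,s.x.round(1),s.fun.round(1))
E
```

```text
L [ 523.2 -362.1   44. ] [ 522.2 -360.3   47.9]
M [ 530.7 -303.7   44. ] [ 529.5 -301.6   48.4]
ins [ 484.9 -398.5   44. ]
ins [ 555.7 -408.6   44. ]
ins [ 505.5 -223.5   44. ]
rim [ 469.1 -411.6   34. ]
rim [ 569.3 -423.1   34. ]
L [221.93804456 123.53670297] [347.01140008 256.92751548]
M [394.06630328 158.47900779] [501.10310657 264.02713947]
L [ 523.7 -362.9] [-4.5  3.9 -2.4  2.7]
M [ 531. -304.] [-2.5  2.3 -2.5  2.8]
```

Call:
arm_command:
  series:
    - {"travel":[-0.015,0.002,0],"turn":[0,0,0],"jaw":0}
    - {"travel":[-0.03,0.003,0.005],"turn":[0,0,0],"jaw":0}
    - {"travel":[-0.03,0.002,0.01],"turn":[0,0,0],"jaw":0}
    - {"travel":[-0.03,0.002,0.01],"turn":[0,0,0],"jaw":0}
    - {"travel":[-0.027,0,0.015],"turn":[0,0,0],"jaw":0}
    - {"travel":[0,0,0.01],"turn":[0,0,0],"jaw":0}
    - {"travel":[0,0,0],"turn":[0,0,0],"jaw":0}
    - {"travel":[0,0,0],"turn":[0,0,0],"jaw":0}

```text
time_s: 10.4
position: [524.0, -362.7, 91.9]
tcp_rot: [-2.221, -2.221, 0.0]
force: [0.5, -0.2, -4.1]
opening: 24.6
```

```bash
python3 - <<'E'
from station import bot
from h import *
o=bot.observe(); print(o["position"],o["force"],o["opening"],o["tcp_rot"])
plan(o["position"],o["tcp_rot"],[523.2,-361.8,34])
w=snap(bot,"wrist","w11"); crop(w,"w11a",220,140,460,290,3)
s=snap(bot,"scene","s11"); crop(s,"s11a",370,150,500,280,5)
E
```

```text
[ 523.98278628 -362.68298386   91.87022316] [ 0.53879536 -0.17669117 -4.13757124] 24.56512361072775 [-2.22053811e+00 -2.22118764e+00  6.23750878e-05]
tool delta m [ 0.0009 -0.0007  0.0579] yaw 1.5711 tilt z [-6.e-04  6.e-04 -1.e+00]
```

View pics/w11a.png

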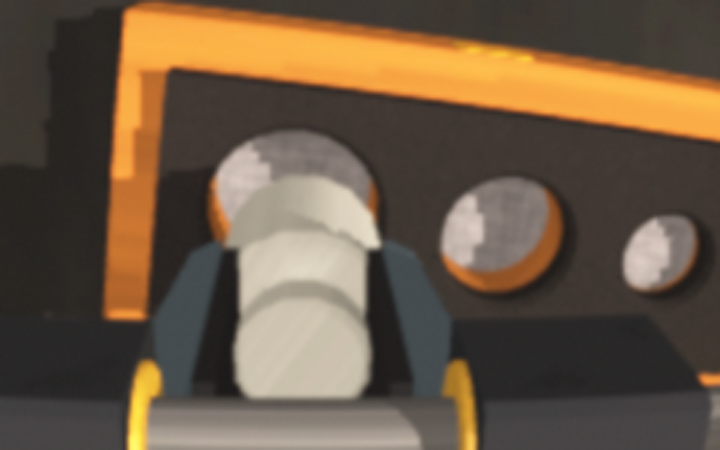

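View pics/s11a.png

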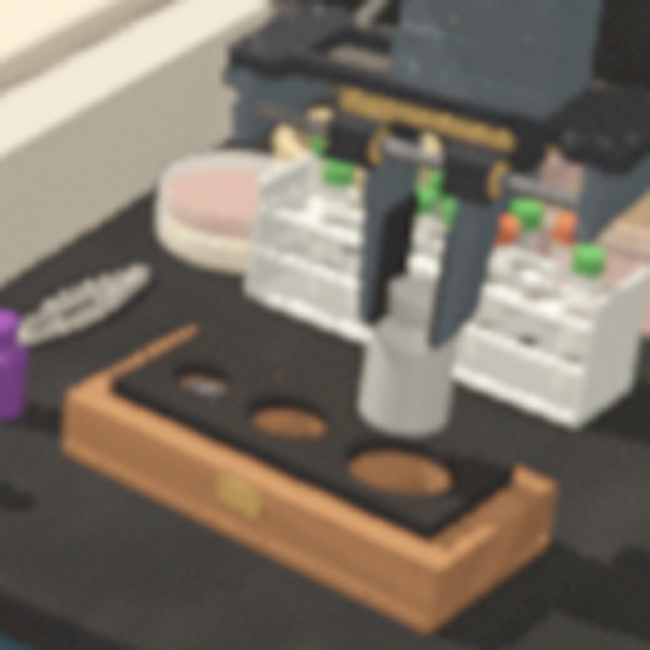

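Call:
arm_command:
  series:
    - {"travel":[-0.0003,-0.0005,0.01],"turn":[0,0,0],"jaw":0}
    - {"travel":[0,0,0.015],"turn":[0,0,0],"jaw":0}
    - {"travel":[0,0,0.012],"turn":[0,0,0],"jaw":0}
    - {"travel":[0,0,0.01],"turn":[0,0,0],"jaw":0}
    - {"travel":[0,0,0.007],"turn":[0,0,0],"jaw":0}
    - {"travel":[0,0,0.002],"turn":[0,0,0],"jaw":0}
    - {"travel":[0,0,0],"turn":[0,0,0],"jaw":0}
    - {"travel":[0,0,0],"turn":[0,0,0],"jaw":0}

```text
time_s: 11.3
position: [524.0, -363.6, 36.3]
tcp_rot: [2.221, 2.221, 0.0]
force: [-0.1, -0.7, -3.8]
opening: 24.6
```

```bash
python3 - <<'E'
from station import bot
from h import *
o=bot.observe(); print(o["position"],o["force"],o["opening"],o["tcp_rot"])
w=snap(bot,"wrist","w12"); crop(w,"w12a",220,140,460,290,3)
c=load("w11")
A=lambda u,v:(220+(u+.5)/3-.5,140+(v+.5)/3-.5)
from scipy.optimize import least_squares
for n,r,obs,c0 in [("M",18.5,(441,565,176,294),(530,-302)),("S",13.5,(622,699,214,294),(538,-254))]:
    def f(k):
        a=np.linspace(0,6.28,200); P=np.stack([k[0]+r*np.cos(a),k[1]+r*np.sin(a),0*a+44],-1); q=((proj(c,P,True)-[220,140]+.5)*3-.5); return np.array([q[:,0].min(),q[:,0].max(),q[:,1].min(),q[:,1].max()])-obs
    s=least_squares(f,c0); print(n,s.x.round(1),s.fun.round(1))
for p in [(168,69),(720,142)]: print("ins",atz(c,*A(*p),44,True).round(1))
E
```

```text
[ 524.0465572  -363.62343464   36.30089509] [-0.12433803 -0.7495318  -3.82759781] 24.60220980755688 [2.22086404e+00 2.22121315e+00 1.24413072e-04]
M [ 531.  -306.8] [-2.2  2.5 -3.4  3.8]
S [ 537.2 -258.4] [-3.5  3.9 -3.3  3.7]
ins [ 484.4 -398.4   44. ]
ins [ 503.3 -243.7   44. ]
```

View pics/w12a.png

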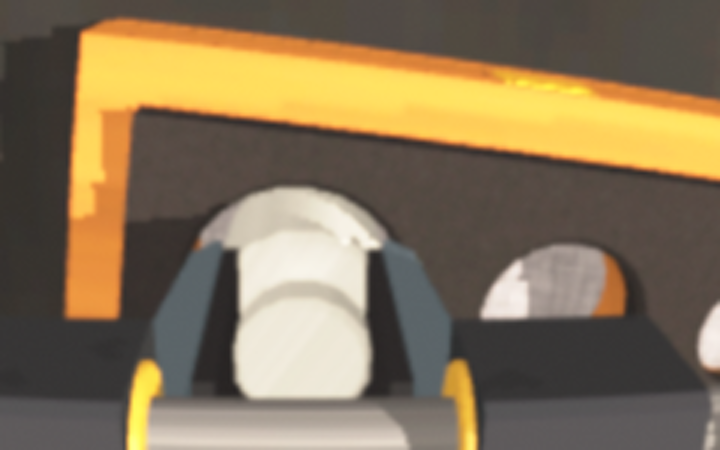

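Call:
arm_command:
  series:
    - {"travel":[-0.0015,0,0.001],"turn":[0,0,0],"jaw":0}
    - {"travel":[0,0,0.0015],"turn":[0,0,0],"jaw":0}
    - {"travel":[0,0,0.001],"turn":[0,0,0],"jaw":0}
    - {"travel":[0,0,0.001],"turn":[0,0,0],"jaw":0}
    - {"travel":[0,0,0],"turn":[0,0,0],"jaw":0}
    - {"travel":[0,0,0],"turn":[0,0,0],"jaw":0}

```text
time_s: 11.95
position: [524.0, -365.1, 31.9]
tcp_rot: [2.221, 2.221, 0.0]
force: [-2.9, 2.0, 5.7]
opening: 24.5
```

Call:
arm_command:
  series:
    - {"travel":[0,0,-0.0005],"turn":[0,0,0],"jaw":0.35}
    - {"travel":[0,0,0],"turn":[0,0,0],"jaw":0.45}
    - {"travel":[0,0,0],"turn":[0,0,0],"jaw":0.45}
    - {"travel":[0,0,0],"turn":[0,0,0],"jaw":0.45}
    - {"travel":[0,0,0],"turn":[0,0,0],"jaw":0.5}
    - {"travel":[0,0,-0.01],"turn":[0,0,0],"jaw":0.5}
    - {"travel":[0,0,-0.025],"turn":[0,0,0],"jaw":0.5}
    - {"travel":[0,0,-0.025],"turn":[0,0,0],"jaw":0.5}

```text
time_s: 12.75
position: [523.6, -364.8, 92.9]
tcp_rot: [-2.221, -2.221, 0.0]
force: [0.5, 0.4, -0.3]
opening: 45.5
```

Call:
arm_command:
  series:
    - {"travel":[0,0,-0.025],"turn":[0,0,0],"jaw":0.5}
    - {"travel":[0.01,0,-0.03],"turn":[0,0,0],"jaw":0.5}
    - {"travel":[0.045,0,0],"turn":[0,0,0],"jaw":0.5}
    - {"travel":[0.045,0,0],"turn":[0,0,0],"jaw":0.5}
    - {"travel":[0,0,0],"turn":[0,0,0],"jaw":0.5}
    - {"travel":[0,0,0],"turn":[0,0,0],"jaw":0.5}
    - {"travel":[0,0,0],"turn":[0,0,0],"jaw":0.5}

```text
time_s: 13.45
position: [524.1, -265.7, 147.5]
tcp_rot: [2.221, 2.221, 0.0]
force: [-0.1, 0.6, -0.2]
opening: 45.7
```

```bash
python3 - <<'E'
from station import bot
from h import *
o=bot.observe(); print(o["position"],o["force"],o["opening"],o["tcp_rot"])
w=snap(bot,"wrist","w13"); crop(w,"w13a",140,140,380,290,3)
E
```

```text
[ 524.1293461  -265.68147379  147.47822805] [-0.10990268  0.62342319 -0.24661529] 45.722954706922 [2.22081573e+00 2.22082179e+00 2.01192414e-04]
```

View pics/w13a.png

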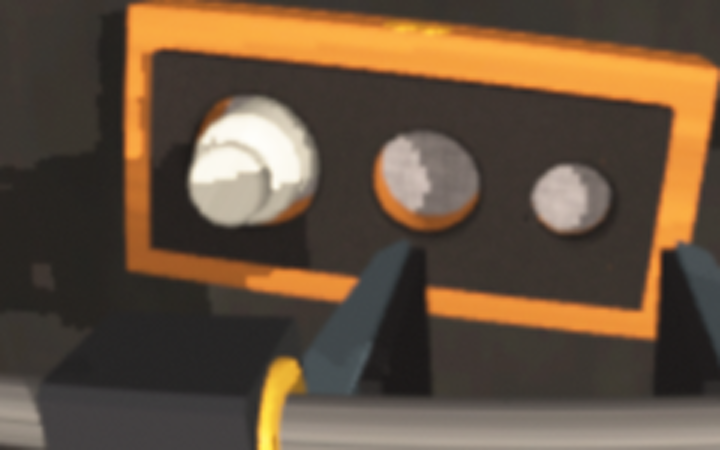

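```bash
python3 - <<'E'
from h import *
w=load("w13")
A=lambda u,v:(140+(u+.5)/3-.5,140+(v+.5)/3-.5)
print("Lknob",atz(w,*A(229,185),72,True).round(1))
for n,p in [("L",(256,161)),("M",(427,181)),("S",(571,199))]: print(n,atz(w,*A(*p),44,True).round(1))
C=[atz(w,*A(*p),44,True) for p in [(151,49),(675,106),(640,310),(149,247)]]
print(np.round(C,1), np.mean(C,0).round(1))
print([np.linalg.norm(C[i]-C[i-1]).round(1) for i in range(4)])
r=[atz(w,*A(*p),34,True) for p in [(127,5),(719,67),(656,340),(127,268)]]
print(np.round(r,1),np.mean(r,0).round(1),[np.linalg.norm(r[i]-r[i-1]).round(1) for i in range(4)])
E
```

```text
Lknob [ 524.3 -363.9   72. ]
L [ 523.8 -363.5   44. ]
M [ 530.9 -304.4   44. ]
S [ 537.1 -256.5   44. ]
[[ 484.1 -399.3   44. ]
 [ 505.3 -222.7   44. ]
 [ 577.6 -231.9   44. ]
 [ 555.6 -408.1   44. ]] [ 530.7 -315.5   44. ]
[np.float64(72.0), np.float64(177.9), np.float64(72.8), np.float64(177.5)]
[[ 469.3 -412.2   34. ]
 [ 493.7 -206.6   34. ]
 [ 594.1 -224.4   34. ]
 [ 568.  -423.6   34. ]] [ 531.3 -316.7   34. ] [np.float64(99.3), np.float64(207.1), np.float64(101.9), np.float64(200.9)]
```

Call:
arm_command:
  series:
    - {"travel":[0.005,-0.032,0],"turn":[0,0,0],"jaw":0.5}
    - {"travel":[0.01,-0.032,0],"turn":[0,0,0],"jaw":0.5}
    - {"travel":[0.04,-0.032,0],"turn":[0,0,0],"jaw":0.5}
    - {"travel":[0.049,0,0],"turn":[0,0,0],"jaw":0.5}
    - {"travel":[0.049,0,0],"turn":[0,0,0],"jaw":0.5}
    - {"travel":[0.049,0,0],"turn":[0,0,0],"jaw":0.5}
    - {"travel":[0.049,0,0],"turn":[0,0,0],"jaw":0.5}
    - {"travel":[0.049,0,0],"turn":[0,0,0],"jaw":0.5}

```text
time_s: 14.3
position: [428.8, 35.3, 147.3]
tcp_rot: [2.222, 2.22, 0.001]
force: [1.6, -0.5, -0.2]
opening: 45.4
```

Call:
arm_command:
  series:
    - {"travel":[0.045,0,0.02],"turn":[0,0,0],"jaw":0.5}
    - {"travel":[0,0,0.03],"turn":[0,0,0],"jaw":0.5}
    - {"travel":[0,0,0.02],"turn":[0,0,0],"jaw":0.5}
    - {"travel":[0,0,0],"turn":[0,0,0],"jaw":0.5}
    - {"travel":[0,0,0],"turn":[0,0,0],"jaw":0.5}
    - {"travel":[0,0,0],"turn":[0,0,0],"jaw":0.5}

```text
time_s: 14.9
position: [429.5, 78.7, 78.0]
tcp_rot: [2.222, 2.22, 0.002]
force: [-0.5, -0.8, -0.3]
opening: 45.9
```

```bash
python3 - <<'E'
from station import bot
from h import *
o=bot.observe(); print(o["position"],o["force"],o["opening"],o["tcp_rot"])
w=snap(bot,"wrist","w14"); crop(w,"w14a",200,140,440,290,3)
E
```

```text
[429.47034612  78.69457059  78.00677601] [-0.54615886 -0.75911807 -0.27751973] 45.89733768172909 [2.22175839e+00 2.21981706e+00 1.80637640e-03]
```

View pics/w14a.png

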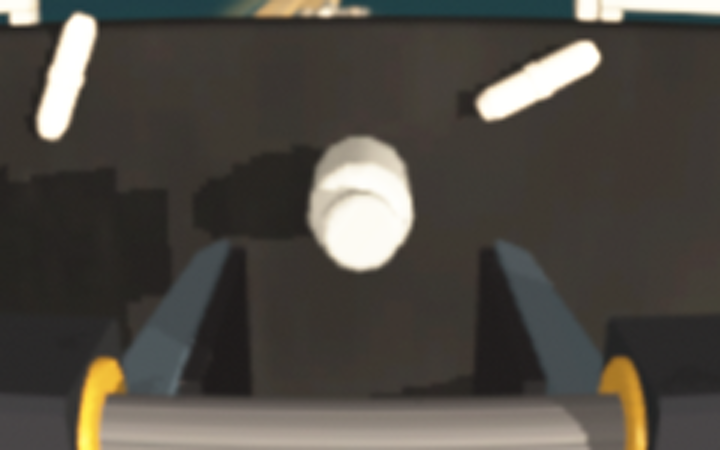

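```bash
python3 - <<'E'
from h import *
w=load("w14")
print(atz(w,200+361.5/3-.5,140+231.5/3-.5,50,True))
E
```

```text
[428.00349571  78.03139134  50.        ]
```

Call:
arm_command:
  series:
    - {"travel":[-0.0003,-0.001,0.02],"turn":[0,0,0],"jaw":0.5}
    - {"travel":[0,0,0.02],"turn":[0,0,0],"jaw":0.5}
    - {"travel":[0,0,0.015],"turn":[0,0,0],"jaw":0.5}
    - {"travel":[0,0,0.008],"turn":[0,0,0],"jaw":0.5}
    - {"travel":[0,0,0],"turn":[0,0,0],"jaw":0.5}
    - {"travel":[0,0,0],"turn":[0,0,0],"jaw":0.5}
    - {"travel":[0,0,0],"turn":[0,0,0],"jaw":0.5}

```text
time_s: 15.65
position: [428.1, 78.8, 14.7]
tcp_rot: [2.221, 2.221, 0.002]
force: [0.1, 0.1, -0.1]
opening: 45.4
```

Call:
arm_command:
  series:
    - {"travel":[0,0,0],"turn":[0,0,0],"jaw":0.3}
    - {"travel":[0,0,0],"turn":[0,0,0],"jaw":0.15}
    - {"travel":[0,0,0],"turn":[0,0,0],"jaw":0}
    - {"travel":[0,0,0],"turn":[0,0,0],"jaw":0}
    - {"travel":[0,0,0],"turn":[0,0,0],"jaw":0}
    - {"travel":[0,0,0],"turn":[0,0,0],"jaw":0}
    - {"travel":[0,0,0],"turn":[0,0,0],"jaw":0}
    - {"travel":[0,0,0],"turn":[0,0,0],"jaw":0}
  newtons: 30

```text
time_s: 16.45
position: [427.6, 78.8, 14.0]
tcp_rot: [2.221, 2.222, 0.0]
force: [-0.4, -1.4, 4.5]
opening: 18.3
```

Call:
arm_command:
  series:
    - {"travel":[0,0,-0.003],"turn":[0,0,0],"jaw":0}
    - {"travel":[0,0,-0.007],"turn":[0,0,0],"jaw":0}
    - {"travel":[0,0,-0.01],"turn":[0,0,0],"jaw":0}
    - {"travel":[0,0,-0.005],"turn":[0,0,0],"jaw":0}
    - {"travel":[0,0,0],"turn":[0,0,0],"jaw":0}
    - {"travel":[0,0,0],"turn":[0,0,0],"jaw":0}

```text
time_s: 17.05
position: [427.6, 78.8, 39.1]
tcp_rot: [2.221, 2.221, 0.001]
force: [-0.5, -0.8, -0.7]
opening: 18.8
```

```bash
python3 - <<'E'
from station import bot
from h import *
o=bot.observe(); print(o["position"],o["force"],o["opening"],o["tcp_rot"])
w=snap(bot,"wrist","w15"); crop(w,"w15a",220,140,420,290,3)
s=snap(bot,"scene","s15"); crop(s,"s15a",210,120,330,220,6)
E
```

```text
[427.5731099   78.84873175  39.14440681] [-0.45903753 -0.84530391 -0.72861838] 18.76562328611045 [2.22098036e+00 2.22142104e+00 7.12529374e-04]
```

View pics/s15a.png

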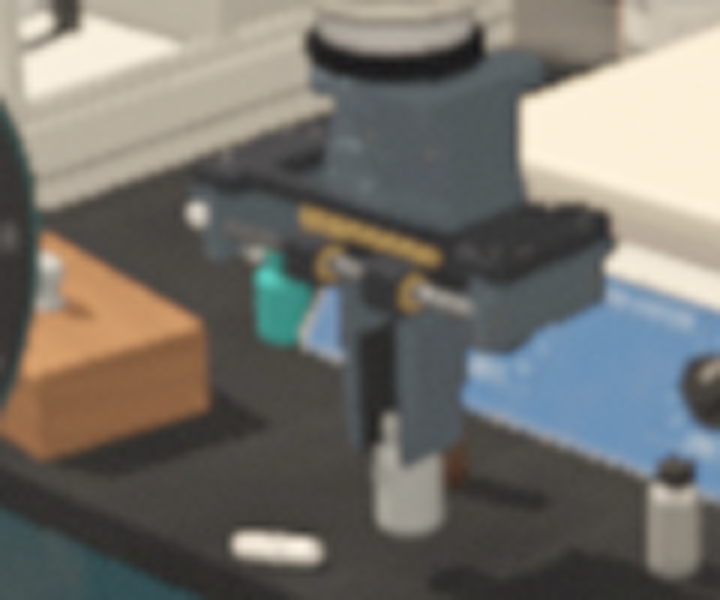

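View pics/w15a.png

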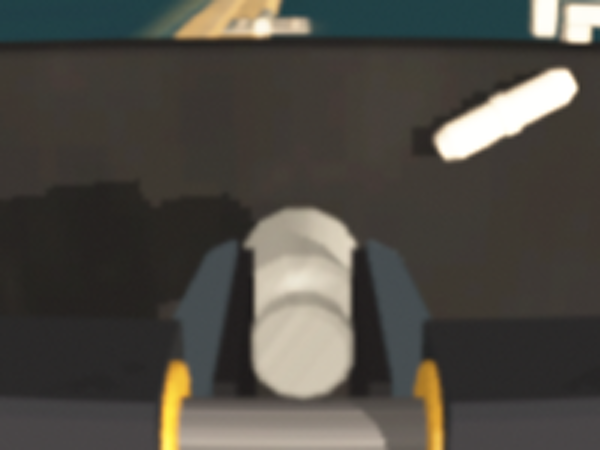

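Call:
arm_command:
  series:
    - {"travel":[0,0,-0.02],"turn":[0,0,0],"jaw":0}
    - {"travel":[-0.005,0,-0.03],"turn":[0,0,0],"jaw":0}
    - {"travel":[-0.02,0,-0.011],"turn":[0,0,0],"jaw":0}
    - {"travel":[-0.04,0,0],"turn":[0,0,0],"jaw":0}
    - {"travel":[-0.04,0,0],"turn":[0,0,0],"jaw":0}
    - {"travel":[-0.04,0,0],"turn":[0,0,0],"jaw":0}
    - {"travel":[-0.04,0,0],"turn":[0,0,0],"jaw":0}
    - {"travel":[-0.04,0.005,0],"turn":[0,0,0],"jaw":0}

```text
time_s: 17.95
position: [431.6, -147.7, 99.6]
tcp_rot: [-2.221, -2.221, 0.001]
force: [0.4, 0.8, -2.3]
opening: 18.5
```

Call:
arm_command:
  series:
    - {"travel":[-0.035,0.01,0],"turn":[0,0,0],"jaw":0}
    - {"travel":[-0.035,0.02,0],"turn":[0,0,0],"jaw":0}
    - {"travel":[-0.035,0.025,0],"turn":[0,0,0],"jaw":0}
    - {"travel":[-0.035,0.025,0],"turn":[0,0,0],"jaw":0}
    - {"travel":[-0.02,0.018,0.005],"turn":[0,0,0],"jaw":0}
    - {"travel":[0,0,0],"turn":[0,0,0],"jaw":0}
    - {"travel":[0,0,0],"turn":[0,0,0],"jaw":0}
    - {"travel":[0,0,0],"turn":[0,0,0],"jaw":0}

```text
time_s: 18.75
position: [529.6, -305.3, 94.5]
tcp_rot: [-2.22, -2.221, 0.0]
force: [-0.1, -1.0, -2.3]
opening: 18.5
```

```bash
python3 - <<'E'
from station import bot
from h import *
o=bot.observe(); print(o["position"],o["force"],o["opening"],o["tcp_rot"])
plan(o["position"],o["tcp_rot"],[531,-306,36])
w=snap(bot,"wrist","w16"); crop(w,"w16a",200,140,440,290,3)
E
```

```text
[ 529.6371499  -305.26241846   94.47202089] [-0.1067684  -0.96105508 -2.30143272] 18.453071284157193 [-2.21999320e+00 -2.22094186e+00  4.50692396e-04]
tool delta m [-0.0008  0.0014  0.0585] yaw 1.5712 tilt z [-1.2e-03  8.0e-04 -1.0e+00]
```

View pics/w16a.png

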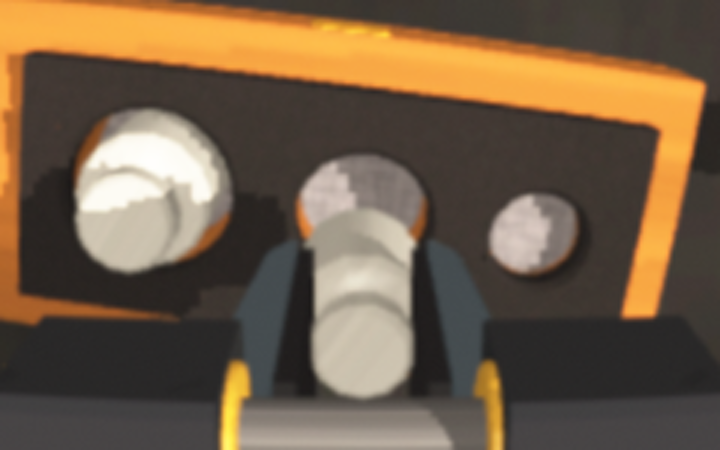

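Call:
arm_command:
  series:
    - {"travel":[-0.0003,0.0013,0.015],"turn":[0,0,0],"jaw":0}
    - {"travel":[0,0,0.015],"turn":[0,0,0],"jaw":0}
    - {"travel":[0,0,0.012],"turn":[0,0,0],"jaw":0}
    - {"travel":[0,0,0.01],"turn":[0,0,0],"jaw":0}
    - {"travel":[0,0,0.005],"turn":[0,0,0],"jaw":0}
    - {"travel":[0,0,0],"turn":[0,0,0],"jaw":0}
    - {"travel":[0,0,0],"turn":[0,0,0],"jaw":0}
    - {"travel":[0,0,0],"turn":[0,0,0],"jaw":0}

```text
time_s: 19.6
position: [532.2, -306.7, 38.5]
tcp_rot: [2.221, 2.221, 0.0]
force: [0.2, -0.5, -1.4]
opening: 18.9
```

```bash
python3 - <<'E'
from station import bot
from h import *
o=bot.observe(); print(o["position"],o["force"],o["opening"],o["tcp_rot"])
w=snap(bot,"wrist","w17"); crop(w,"w17a",200,140,440,290,3)
E
```

```text
[ 532.21577844 -306.70345203   38.4614965 ] [ 0.20669639 -0.4591015  -1.40808661] 18.854278049674843 [2.22066962e+00 2.22102257e+00 3.02612679e-04]
```

View pics/w17a.png

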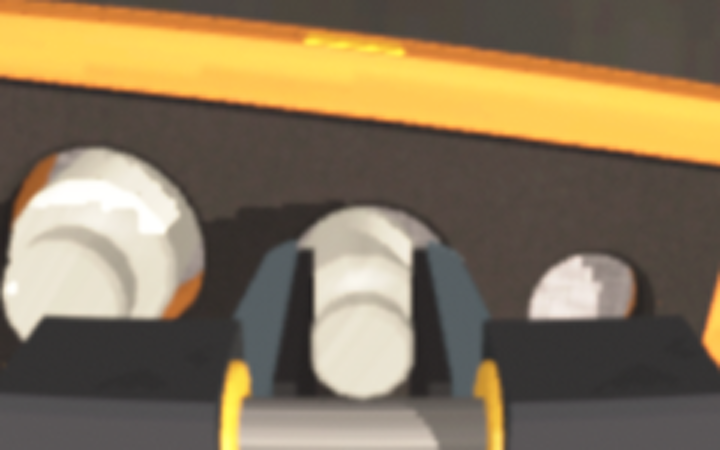

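```bash
python3 - <<'E'
from h import *
w=load("w17")
f=lambda P:((proj(w,P,True)-[200,140]+.5)*3-.5).round(0).tolist()
print(f([[512.5,-305,44],[514,-305,44]]), f([[532.2-14,-306.7,58.5],[532.2-14,-306.7,44],[532.2,-306.7,74.5]]))
for p in [(362,207)]:
  for z in (44,50,58.5): print(z,atz(w,200+(p[0]+.5)/3-.5,140+(p[1]+.5)/3-.5,z,True).round(1))
for p in [(20,88),(700,158)]: print("insert edge",atz(w,200+(p[0]+.5)/3-.5,140+(p[1]+.5)/3-.5,44,True).round(1))
E
```

```text
[[372.0, 201.0], [372.0, 207.0]] [[364.0, 250.0], [364.0, 226.0], [364.0, 349.0]]
44 [ 513.9 -307.1   44. ]
50 [ 512.  -307.1   50. ]
58.5 [ 509.4 -307.1   58.5]
insert edge [ 487.5 -380.3   44. ]
insert edge [ 502.9 -233.5   44. ]
```

Call:
arm_command:
  series:
    - {"travel":[0.0015,0,0.001],"turn":[0,0,0],"jaw":0}
    - {"travel":[0,0,0.002],"turn":[0,0,0],"jaw":0}
    - {"travel":[0,0,0.002],"turn":[0,0,0],"jaw":0}
    - {"travel":[0,0,0.001],"turn":[0,0,0],"jaw":0}
    - {"travel":[0,0,0],"turn":[0,0,0],"jaw":0}
    - {"travel":[0,0,0],"turn":[0,0,0],"jaw":0}

```text
time_s: 20.25
position: [532.0, -305.1, 32.1]
tcp_rot: [2.221, 2.221, 0.0]
force: [-0.7, -0.1, 1.1]
opening: 18.6
```

Call:
arm_command:
  series:
    - {"travel":[0,0,0],"turn":[0,0,0],"jaw":0.25}
    - {"travel":[0,0,0],"turn":[0,0,0],"jaw":0.35}
    - {"travel":[0,0,0],"turn":[0,0,0],"jaw":0.4}
    - {"travel":[0,0,0],"turn":[0,0,0],"jaw":0.4}
    - {"travel":[0,0,0],"turn":[0,0,0],"jaw":0.4}
    - {"travel":[0,0,-0.01],"turn":[0,0,0],"jaw":0.4}
    - {"travel":[0,0,-0.03],"turn":[0,0,0],"jaw":0.4}
    - {"travel":[0,0,-0.03],"turn":[0,0,0],"jaw":0.4}

```text
time_s: 21.05
position: [531.5, -304.7, 102.9]
tcp_rot: [-2.22, -2.221, 0.0]
force: [1.8, 0.4, -0.1]
opening: 36.5
```

Call:
arm_command:
  series:
    - {"travel":[0.02,0,-0.02],"turn":[0,0,0],"jaw":0.4}
    - {"travel":[0.04,-0.025,0],"turn":[0,0,0],"jaw":0.4}
    - {"travel":[0.04,-0.025,0],"turn":[0,0,0],"jaw":0.4}
    - {"travel":[0.04,-0.025,0],"turn":[0,0,0],"jaw":0.4}
    - {"travel":[0.04,0,0],"turn":[0,0,0],"jaw":0.4}
    - {"travel":[0.04,0,0.01],"turn":[0,0,0],"jaw":0.4}
    - {"travel":[0,0,0.03],"turn":[0,0,0],"jaw":0.4}
    - {"travel":[0,0,0.01],"turn":[0,0,0],"jaw":0.4}

```text
time_s: 21.85
position: [456.0, -83.9, 70.9]
tcp_rot: [-2.218, -2.223, 0.001]
force: [0.3, 0.5, 0.7]
opening: 36.7
```

Call:
arm_command:
  series:
    - {"travel":[0,0,0],"turn":[0,0,0],"jaw":0.4}
    - {"travel":[0,0,0],"turn":[0,0,0],"jaw":0.4}
    - {"travel":[0,0,0],"turn":[0,0,0],"jaw":0.4}

```text
time_s: 22.15
position: [457.5, -85.7, 72.9]
tcp_rot: [2.222, 2.22, 0.001]
force: [-0.8, 0.1, -0.2]
opening: 36.5
```

```bash
python3 - <<'E'
from station import bot
from h import *
o=bot.observe(); print(o["position"],o["force"],o["opening"],o["tcp_rot"])
w=snap(bot,"wrist","w18"); crop(w,"w18a",200,140,440,290,3)
E
```

```text
[457.48212754 -85.71982802  72.89759908] [-0.78466781  0.07979857 -0.24002562] 36.48980649669218 [2.22160064e+00 2.21974836e+00 1.00832528e-03]
```

View pics/w18.png

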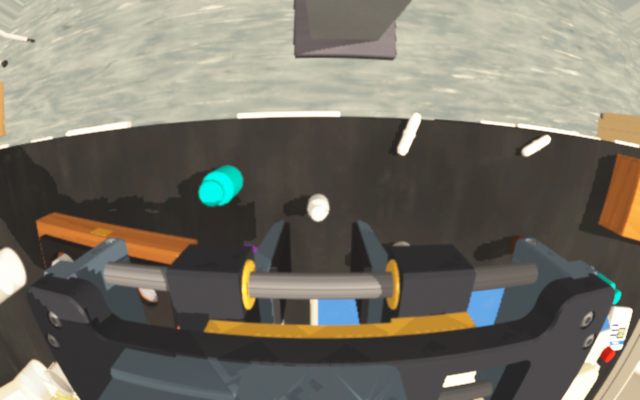

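View pics/w18a.png

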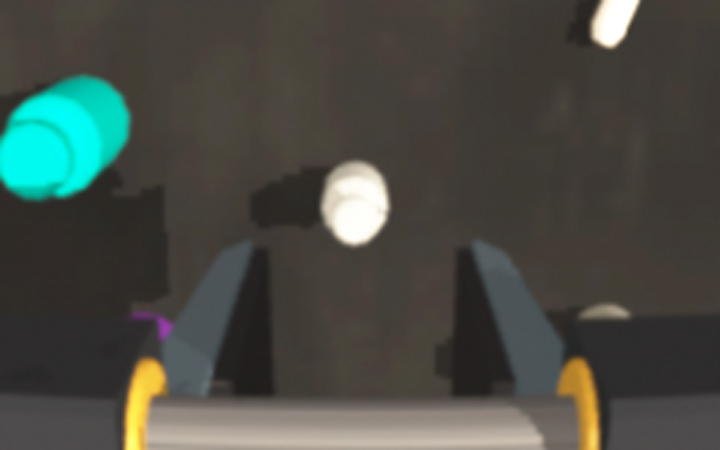

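```bash
python3 - <<'E'
from h import *
w=load("w18")
print(atz(w,200+355.5/3-.5,140+222.5/3-.5,31,True))
E
```

```text
[458.20014926 -88.01877447  31.        ]
```

Call:
arm_command:
  series:
    - {"travel":[-0.0018,0.0005,0.02],"turn":[0,0,0],"jaw":0.4}
    - {"travel":[0,0,0.02],"turn":[0,0,0],"jaw":0.4}
    - {"travel":[0,0,0.02],"turn":[0,0,0],"jaw":0.4}
    - {"travel":[0,0,0.01],"turn":[0,0,0],"jaw":0.4}
    - {"travel":[0,0,0.0032],"turn":[0,0,0],"jaw":0.4}
    - {"travel":[0,0,0],"turn":[0,0,0],"jaw":0.4}
    - {"travel":[0,0,0],"turn":[0,0,0],"jaw":0.4}
    - {"travel":[0,0,0],"turn":[0,0,0],"jaw":0.4}

```text
time_s: 23.0
position: [457.8, -86.9, -0.5]
tcp_rot: [2.22, 2.221, 0.001]
force: [0.1, 0.3, 0.3]
opening: 36.5
```

```bash
python3 - <<'E'
from station import bot
from h import *
o=bot.observe(); print(o["position"],o["force"],o["opening"],o["tcp_rot"])
w=snap(bot,"wrist","w19"); crop(w,"w19a",240,160,400,280,4)
s=snap(bot,"scene","s19"); crop(s,"s19a",300,180,380,250,8)
E
```

```text
[457.838417   -86.92062825  -0.53172953] [0.05950885 0.28948481 0.2644711 ] 36.54998006387736 [2.22049510e+00 2.22091927e+00 9.96590558e-04]
```

View pics/w19a.png

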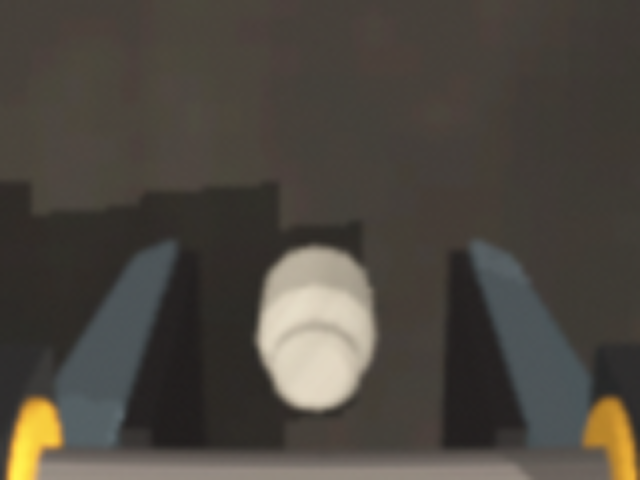

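View pics/s19a.png

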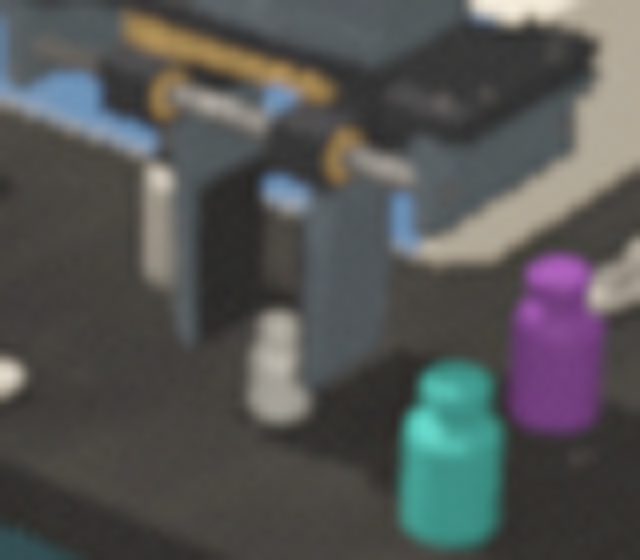

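Call:
arm_command:
  series:
    - {"travel":[-0.0005,0,0.001],"turn":[0,0,0],"jaw":0.25}
    - {"travel":[0,0,0],"turn":[0,0,0],"jaw":0.15}
    - {"travel":[0,0,0],"turn":[0,0,0],"jaw":0}
    - {"travel":[0,0,0],"turn":[0,0,0],"jaw":0}
    - {"travel":[0,0,0],"turn":[0,0,0],"jaw":0}
    - {"travel":[0,0,0],"turn":[0,0,0],"jaw":0}
    - {"travel":[0,0,0],"turn":[0,0,0],"jaw":0}
    - {"travel":[0,0,0],"turn":[0,0,0],"jaw":0}
  newtons: 15

```text
time_s: 23.9
position: [457.6, -87.3, -2.0]
tcp_rot: [2.221, 2.221, 0.0]
force: [-0.4, 0.4, 6.7]
opening: 11.0
```

Call:
arm_command:
  series:
    - {"travel":[0,0,-0.003],"turn":[0,0,0],"jaw":0}
    - {"travel":[0,0,-0.007],"turn":[0,0,0],"jaw":0}
    - {"travel":[0,0,-0.01],"turn":[0,0,0],"jaw":0}
    - {"travel":[0,0,-0.005],"turn":[0,0,0],"jaw":0}
    - {"travel":[0,0,0],"turn":[0,0,0],"jaw":0}
    - {"travel":[0,0,0],"turn":[0,0,0],"jaw":0}

```text
time_s: 24.5
position: [457.4, -87.3, 22.9]
tcp_rot: [2.221, 2.221, 0.0]
force: [-0.3, 0.4, -0.9]
opening: 11.9
```

```bash
python3 - <<'E'
from station import bot
from h import *
o=bot.observe(); print(o["position"],o["force"],o["opening"],o["tcp_rot"])
w=snap(bot,"wrist","w20"); crop(w,"w20a",240,160,400,280,4)
s=snap(bot,"scene","s20"); crop(s,"s20a",300,180,380,250,8)
E
```

```text
[457.4045724  -87.31213705  22.945071  ] [-0.31591755  0.37095667 -0.89514462] 11.897417441022506 [2.22092376e+00 2.22130077e+00 4.08101265e-04]
```

View pics/s20a.png

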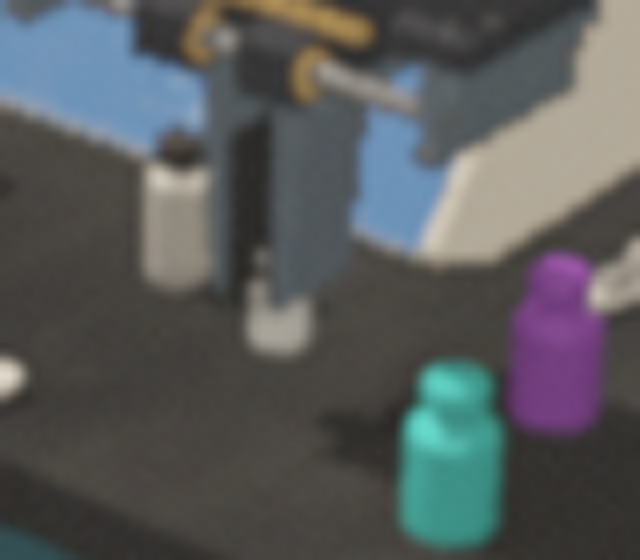

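View pics/w20a.png

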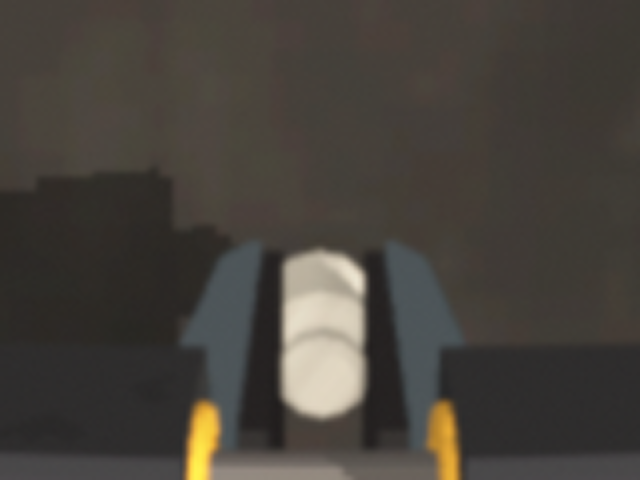

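Call:
arm_command:
  series:
    - {"travel":[0,0,-0.02],"turn":[0,0,0],"jaw":0}
    - {"travel":[0,0,-0.03],"turn":[0,0,0],"jaw":0}
    - {"travel":[-0.02,0,-0.02],"turn":[0,0,0],"jaw":0}
    - {"travel":[-0.035,0.005,0],"turn":[0,0,0],"jaw":0}
    - {"travel":[-0.035,0.02,0],"turn":[0,0,0],"jaw":0}
    - {"travel":[-0.035,0.02,0],"turn":[0,0,0],"jaw":0}
    - {"travel":[-0.03,0.02,0],"turn":[0,0,0],"jaw":0}
    - {"travel":[-0.014,0.015,0.005],"turn":[0,0,0],"jaw":0}

```text
time_s: 25.4
position: [538.6, -258.8, 87.8]
tcp_rot: [2.222, 2.219, 0.0]
force: [0.1, 0.6, -0.4]
opening: 11.4
```

Call:
arm_command:
  series:
    - {"travel":[0,0,0],"turn":[0,0,0],"jaw":0}
    - {"travel":[0,0,0],"turn":[0,0,0],"jaw":0}
    - {"travel":[0,0,0],"turn":[0,0,0],"jaw":0}

```text
time_s: 25.7
position: [536.5, -255.4, 87.4]
tcp_rot: [-2.22, -2.221, 0.0]
force: [0.4, -0.7, -0.3]
opening: 11.8
```

```bash
python3 - <<'E'
from station import bot
from h import *
o=bot.observe(); print(o["position"],o["force"],o["opening"],o["tcp_rot"])
plan(o["position"],o["tcp_rot"],[537.3,-257,35])
w=snap(bot,"wrist","w21"); crop(w,"w21a",160,140,400,290,3)
E
```

```text
[ 536.52312407 -255.42042859   87.39513918] [ 0.36345159 -0.74159033 -0.33031724] 11.844778185112483 [-2.21999177e+00 -2.22137194e+00  4.80542231e-04]
tool delta m [-0.0016  0.0008  0.0524] yaw 1.5714 tilt z [-1.e-03  5.e-04 -1.e+00]
```

View pics/w21a.png

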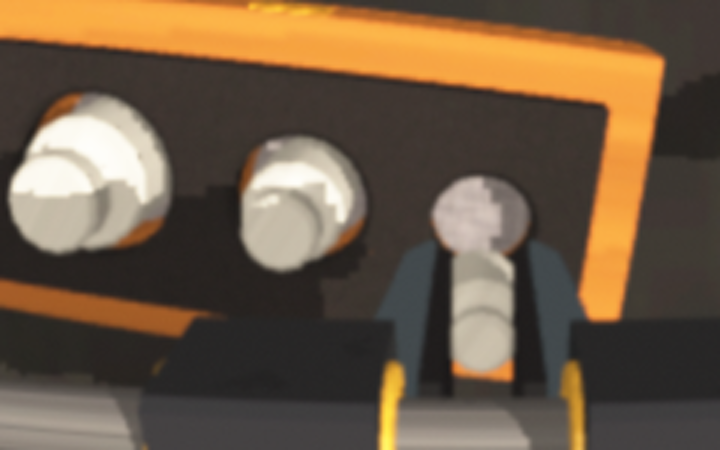

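Call:
arm_command:
  series:
    - {"travel":[-0.0005,0.0008,0.015],"turn":[0,0,0],"jaw":0}
    - {"travel":[0,0,0.015],"turn":[0,0,0],"jaw":0}
    - {"travel":[0,0,0.008],"turn":[0,0,0],"jaw":0}
    - {"travel":[0,0,0.003],"turn":[0,0,0],"jaw":0}
    - {"travel":[0,0,0],"turn":[0,0,0],"jaw":0}
    - {"travel":[0,0,0],"turn":[0,0,0],"jaw":0}
    - {"travel":[0,0,0],"turn":[0,0,0],"jaw":0}

```text
time_s: 26.45
position: [538.4, -256.9, 47.2]
tcp_rot: [2.221, 2.221, 0.0]
force: [-0.1, -0.2, -1.0]
opening: 11.2
```

```bash
python3 - <<'E'
from station import bot
from h import *
o=bot.observe(); print(o["position"],o["force"],o["opening"],o["tcp_rot"])
w=snap(bot,"wrist","w22"); crop(w,"w22a",240,160,400,280,4)
P=[536.5,-256.5,44]
print(((proj(w,[[537.3-13.5,-257,44],[537.3,-257-13.5,44],[537.3,-257+13.5,44],[537.3-9,-256,46]],True)-[240,160]+.5)*4-.5).round(0))
E
```

```text
[ 538.42099097 -256.93199201   47.16348763] [-0.07221152 -0.1997524  -0.9528576 ] 11.233451330032418 [2.22073372e+00 2.22120031e+00 3.16723283e-04]
[[325. 202.]
 [245. 277.]
 [405. 277.]
 [331. 231.]]
```

View pics/w22a.png

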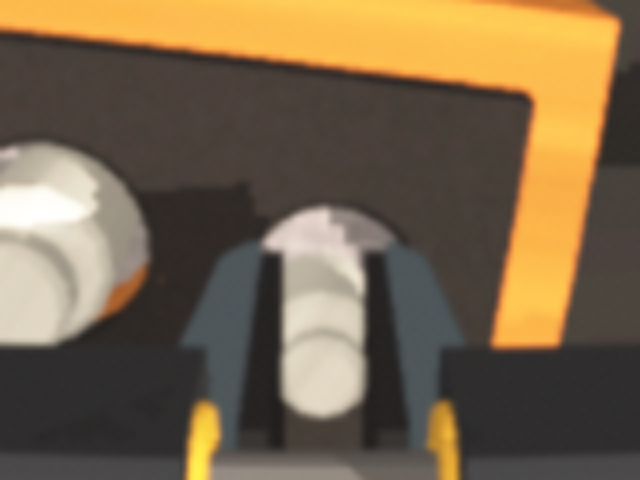

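Call:
arm_command:
  series:
    - {"travel":[0.0007,0,0.003],"turn":[0,0,0],"jaw":0}
    - {"travel":[0,0,0.005],"turn":[0,0,0],"jaw":0}
    - {"travel":[0,0,0.004],"turn":[0,0,0],"jaw":0}
    - {"travel":[0,0,0.002],"turn":[0,0,0],"jaw":0}
    - {"travel":[0,0,0.001],"turn":[0,0,0],"jaw":0}
    - {"travel":[0,0,0],"turn":[0,0,0],"jaw":0}
    - {"travel":[0,0,0],"turn":[0,0,0],"jaw":0}

```text
time_s: 27.2
position: [538.2, -256.1, 31.8]
tcp_rot: [2.221, 2.222, 0.0]
force: [-0.6, -0.9, -0.4]
opening: 11.5
```

Call:
arm_command:
  series:
    - {"travel":[0,0,0.0007],"turn":[0,0,0],"jaw":0}
    - {"travel":[0,0,0.0007],"turn":[0,0,0],"jaw":0}
    - {"travel":[0,0,0],"turn":[0,0,0],"jaw":0}
    - {"travel":[0,0,0],"turn":[0,0,0],"jaw":0}

```text
time_s: 27.6
position: [538.1, -256.0, 30.4]
tcp_rot: [-2.221, -2.222, 0.0]
force: [-0.6, -1.1, -0.0]
opening: 11.5
```

Call:
arm_command:
  series:
    - {"travel":[0,0,0.0007],"turn":[0,0,0],"jaw":0}
    - {"travel":[0,0,0.0005],"turn":[0,0,0],"jaw":0}
    - {"travel":[0,0,0],"turn":[0,0,0],"jaw":0}
    - {"travel":[0,0,0],"turn":[0,0,0],"jaw":0}

```text
time_s: 28.0
position: [538.5, -256.4, 30.0]
tcp_rot: [2.221, 2.221, 0.0]
force: [-3.2, 1.6, 11.9]
opening: 11.7
```

Call:
arm_command:
  series:
    - {"travel":[0,0,-0.0006],"turn":[0,0,0],"jaw":0.15}
    - {"travel":[0,0,0],"turn":[0,0,0],"jaw":0.25}
    - {"travel":[0,0,0],"turn":[0,0,0],"jaw":0.3}
    - {"travel":[0,0,0],"turn":[0,0,0],"jaw":0.3}
    - {"travel":[0,0,0],"turn":[0,0,0],"jaw":0.3}
    - {"travel":[0,0,-0.01],"turn":[0,0,0],"jaw":0.3}
    - {"travel":[0,0,-0.03],"turn":[0,0,0],"jaw":0.3}
    - {"travel":[0,0,-0.03],"turn":[0,0,0],"jaw":0.3}

```text
time_s: 28.8
position: [537.7, -255.8, 100.7]
tcp_rot: [-2.22, -2.221, 0.001]
force: [0.1, -0.5, 0.6]
opening: 27.7
```

Call:
arm_command:
  series:
    - {"travel":[-0.01,0,-0.04],"turn":[0,0,0],"jaw":0.4}
    - {"travel":[0,0,-0.01],"turn":[0,0,0],"jaw":0.4}
    - {"travel":[0,0,0],"turn":[0,0,0],"jaw":0.4}
    - {"travel":[0,0,0],"turn":[0,0,0],"jaw":0.4}
    - {"travel":[0,0,0],"turn":[0,0,0],"jaw":0.4}

```text
time_s: 29.3
position: [537.3, -265.4, 148.2]
tcp_rot: [-2.219, -2.22, 0.001]
force: [-0.5, -0.3, -0.3]
opening: 36.7
```

```bash
python3 - <<'E'
from station import bot
from h import *
o=bot.observe(); print(o["position"],o["force"],o["opening"],o["tcp_rot"])
w=snap(bot,"wrist","w23"); crop(w,"w23a",140,140,380,290,3)
t=snap(bot,"top","t23"); crop(t,"t23a",320,160,520,270,4)
s=snap(bot,"scene","s23"); crop(s,"s23a",370,190,500,280,5)
E
```

```text
[ 537.28615237 -265.42135321  148.21750406] [-0.51978486 -0.28517243 -0.29910294] 36.65991152448041 [-2.21945182e+00 -2.22026958e+00  9.90670174e-04]
```

View pics/w23a.png

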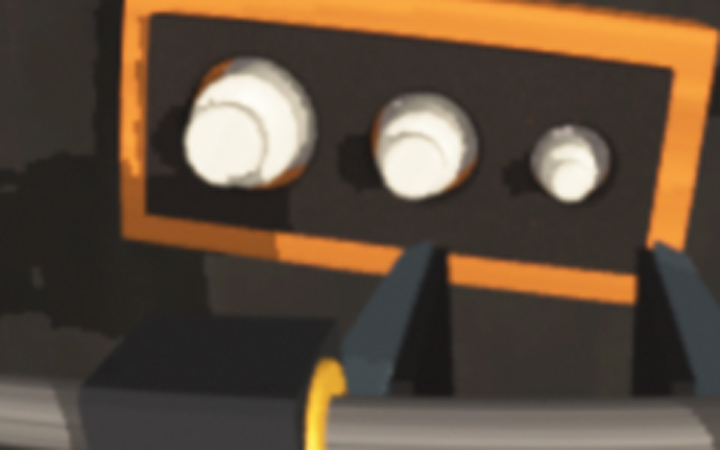

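View pics/s23a.png

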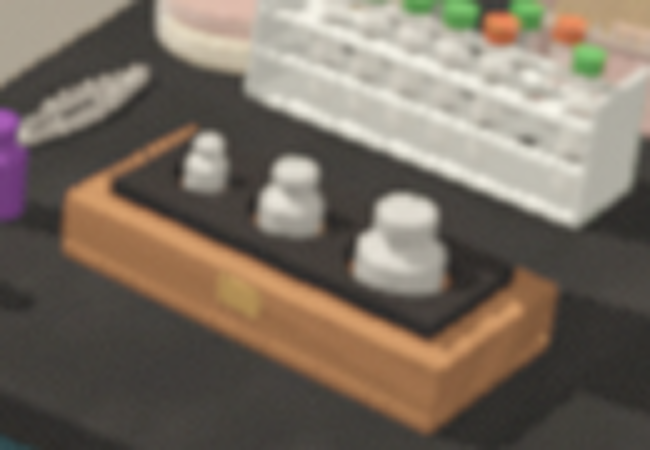

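Call:
arm_command:
  series:
    - {"travel":[0,-0.02,0],"turn":[0,0,0.146],"jaw":0.4}
    - {"travel":[0,-0.02,0],"turn":[0,0,0.146],"jaw":0.4}
    - {"travel":[0,0,0],"turn":[0,0,0.146],"jaw":0.4}
    - {"travel":[0,0,0],"turn":[0,0,0.146],"jaw":0.4}
    - {"travel":[0,0,0],"turn":[0,0,0.146],"jaw":0.4}
    - {"travel":[0,0,0],"turn":[0,0,0.146],"jaw":0.4}
    - {"travel":[0,0,0],"turn":[0,0,0.146],"jaw":0.4}
    - {"travel":[0,0,0],"turn":[0,0,0.146],"jaw":0.4}

```text
time_s: 30.25
position: [498.1, -263.0, 149.1]
tcp_rot: [-3.079, -0.619, 0.001]
force: [-0.1, 0.0, 0.5]
opening: 36.1
```

Call:
arm_command:
  series:
    - {"travel":[0,0,0],"turn":[0,0,0.147],"jaw":0.4}
    - {"travel":[0,0,0],"turn":[0,0,0.147],"jaw":0.4}
    - {"travel":[0,0,0],"turn":[0,0,0.147],"jaw":0.4}
    - {"travel":[0,0,0],"turn":[0,0,0.147],"jaw":0.4}
    - {"travel":[0,0,0],"turn":[0,0,0],"jaw":0.4}
    - {"travel":[0,0,0],"turn":[0,0,0],"jaw":0.4}
    - {"travel":[0,0,0],"turn":[0,0,0],"jaw":0.4}

```text
time_s: 30.95
position: [498.3, -263.1, 149.5]
tcp_rot: [-3.129, 0.285, 0.0]
force: [-0.3, 0.2, -0.8]
opening: 36.3
```

```bash
python3 - <<'E'
from station import bot
from h import *
o=bot.observe(); print(o["position"],o["force"],o["opening"],o["tcp_rot"],o["joint_positions"])
plan(o["position"],o["tcp_rot"],[450,-200,150],-0.185)
w=snap(bot,"wrist","w24")
w=load("w23"); A=lambda u,v:(140+(u+.5)/3-.5,140+(v+.5)/3-.5)
C=[atz(w,*A(*p),44,True) for p in [(149,13),(675,68),(638,275),(146,213)]]
print(np.round(C,1), np.mean(C,0).round(1)); print([np.linalg.norm(C[i]-C[i-1]).round(1) for i in range(4)])
for n,p,z in [("L",(225,146),72),("M",(414,166),68),("S",(570,182),63)]: print(n,atz(w,*A(*p),z,True).round(1))
t=load("top1")
for u,v in [(45,207),(152,213),(152,205)]: print("bal",atz(t,u,v,0).round(0),atz(t,u,v,60).round(0))
E
```

```text
[ 498.27042586 -263.10103662  149.52356066] [-0.30948209  0.2087234  -0.77942769] 36.309258441366 [-3.12853900e+00  2.84665857e-01  4.63736333e-04] [-5.27177276e-01  2.23889912e-01  2.03357247e+00 -9.68983541e-06
  8.84452549e-01 -3.45690810e-01]
tool delta m [-0.0589 -0.0534 -0.0005] yaw -0.1815 tilt z [-3.e-04  2.e-04 -1.e+00]
turn z 0.0035
[[ 484.8 -399.1   44. ]
 [ 505.8 -222.5   44. ]
 [ 577.6 -232.6   44. ]
 [ 555.8 -407.4   44. ]] [ 531.  -315.4   44. ]
[np.float64(71.5), np.float64(177.8), np.float64(72.5), np.float64(176.1)]
L [ 524.9 -364.    72. ]
M [ 532.5 -304.9   68. ]
S [ 539. -257.   63.]
bal [499. 824.   0.] [492. 789.  60.]
bal [490. 520.   0.] [482. 498.  60.]
bal [512. 522.   0.] [504. 499.  60.]
```

View pics/w24.png

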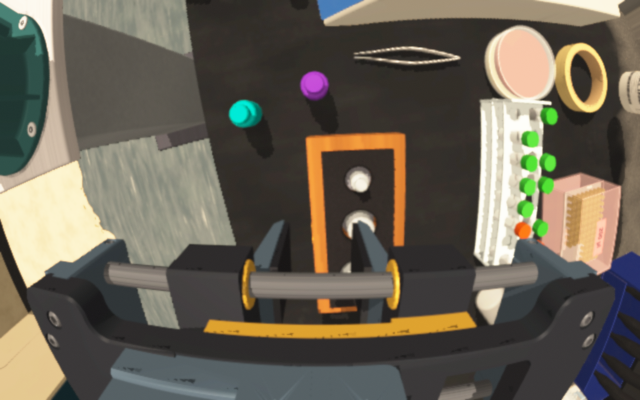

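Call:
arm_command:
  series:
    - {"travel":[-0.029,-0.005,0],"turn":[0,0,0],"jaw":0.4}
    - {"travel":[-0.029,-0.005,0],"turn":[0,0,0.0035],"jaw":0.4}
    - {"travel":[-0.0081,-0.0443,0],"turn":[0,0,0],"jaw":0.4}
    - {"travel":[-0.0081,-0.0443,0],"turn":[0,0,0],"jaw":0.4}
    - {"travel":[-0.0081,-0.0443,0],"turn":[0,0,0],"jaw":0.4}
    - {"travel":[-0.0081,-0.0443,0],"turn":[0,0,0],"jaw":0.4}
    - {"travel":[-0.0081,-0.0443,0],"turn":[0,0,0],"jaw":0.4}
    - {"travel":[-0.0081,-0.0443,0],"turn":[0,0,0],"jaw":0.4}

```text
time_s: 31.8
position: [445.1, 29.3, 150.0]
tcp_rot: [-3.128, 0.293, -0.001]
force: [1.3, -1.2, 0.9]
opening: 36.6
```

Call:
arm_command:
  series:
    - {"travel":[-0.0081,-0.0443,0],"turn":[0,0,0],"jaw":0.4}
    - {"travel":[-0.0081,-0.0443,0],"turn":[0,0,0],"jaw":0.4}
    - {"travel":[-0.0081,-0.0443,0],"turn":[0,0,0],"jaw":0.4}
    - {"travel":[-0.0081,-0.0443,0],"turn":[0,0,0],"jaw":0.4}
    - {"travel":[-0.0081,-0.0443,0],"turn":[0,0,0],"jaw":0.4}
    - {"travel":[-0.0081,-0.0443,0],"turn":[0,0,0],"jaw":0.4}
    - {"travel":[0,0,0],"turn":[0,0,0],"jaw":0.4}
    - {"travel":[0,0,0],"turn":[0,0,0],"jaw":0.4}

```text
time_s: 32.6
position: [446.9, 298.2, 149.5]
tcp_rot: [3.128, -0.291, -0.001]
force: [-0.4, -0.5, 1.8]
opening: 36.2
```

```bash
python3 - <<'E'
from station import bot
from h import *
o=bot.observe(); print(o["position"],o["force"],o["opening"],o["tcp_rot"],o["joint_positions"])
plan(o["position"],o["tcp_rot"],[457.5,376,110],-0.185)
w=snap(bot,"wrist","w25")
E
```

```text
[446.94007035 298.23591251 149.46153839] [-0.43259864 -0.45118568  1.76101614] 36.22486391919533 [ 3.12771849e+00 -2.90527005e-01 -6.02263371e-04] [ 5.45106593e-01  1.83514603e-01  2.08434521e+00 -1.31678030e-04
  8.74284963e-01  7.30435221e-01]
tool delta m [-0.0039 -0.0784  0.0394] yaw -0.1852 tilt z [-4.e-04 -4.e-04 -1.e+00]
turn z -0.0002
```

View pics/w25.png

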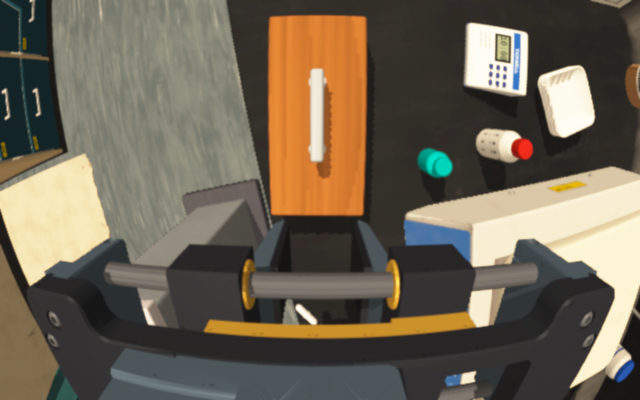

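```bash
python3 - <<'E'
from h import *
w=load("w25"); crop(w,"w25a",250,0,400,220,3)
E
```

```text
(no output)
```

View pics/w25a.png

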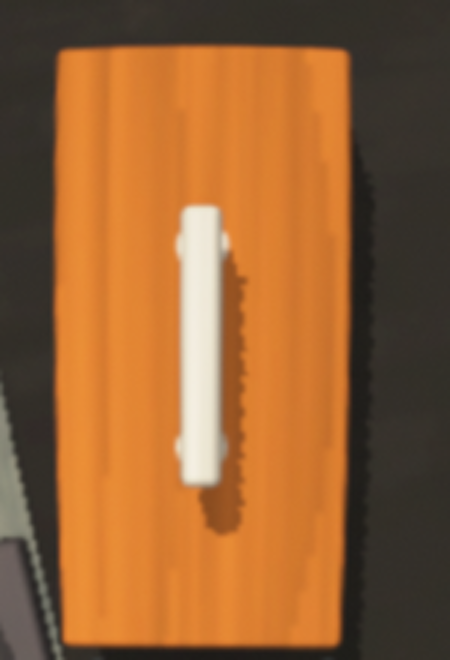

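```bash
python3 - <<'E'
from station import bot
from h import *
w=load("w25"); A=lambda u,v:(250+(u+.5)/3-.5,(v+.5)/3-.5)
C=[atz(w,*A(*p),46,True) for p in [(58,50),(349,50),(340,643),(64,643)]]
print(np.round(C,1),np.mean(C,0).round(1),[np.linalg.norm(C[i]-C[i-1]).round(1) for i in range(4)])
H=[atz(w,*A(*p),70,True) for p in [(201,207),(200,485)]]; d=H[0]-H[1]
print(np.round(H,1),np.mean(H,0).round(1),np.linalg.norm(d),np.arctan2(d[0],d[1]))
e=C[0]-C[3];f=C[1]-C[2]; print(np.arctan2(e[0],e[1]),np.arctan2(f[0],f[1]))
t=load("top1")
m=A(200.5,348); print("tri",tri([(w,*m,True),(t,150+182.5/4-.5,160+254/4-.5,False)]).round(1))
o=bot.observe(); m=np.mean(H,0); plan(o["position"],o["tcp_rot"],[m[0],m[1],100])
E
```

```text
[[432.  481.1  46. ]
 [523.2 463.6  46. ]
 [486.6 269.8  46. ]
 [394.7 286.9  46. ]] [459.1 375.3  46. ] [np.float64(197.7), np.float64(92.8), np.float64(197.3), np.float64(93.4)]
[[466.5 415.2  70. ]
 [451.1 334.5  70. ]] [458.8 374.9  70. ] 82.13682490787164 0.1893698835779705
0.18963932632300534 0.18659707738956705
tri [457.7 374.7  74.8]
tool delta m [-0.0027 -0.0783  0.0494] yaw -0.1868 tilt z [-5.e-04 -5.e-04 -1.e+00]
```

Call:
arm_command:
  series:
    - {"travel":[-0.001,-0.026,0.01],"turn":[0,0,0.002],"jaw":0.4}
    - {"travel":[-0.001,-0.026,0.01],"turn":[0,0,0],"jaw":0.4}
    - {"travel":[-0.0007,-0.0263,0.015],"turn":[0,0,0],"jaw":0.4}
    - {"travel":[0,0,0.015],"turn":[0,0,0],"jaw":0.4}
    - {"travel":[0,0,0],"turn":[0,0,0],"jaw":0.4}
    - {"travel":[0,0,0],"turn":[0,0,0],"jaw":0.4}
    - {"travel":[0,0,0],"turn":[0,0,0],"jaw":0.4}

```text
time_s: 33.35
position: [459.8, 374.3, 100.5]
tcp_rot: [-3.127, 0.3, -0.001]
force: [0.2, 0.5, -0.5]
opening: 36.5
```

```bash
python3 - <<'E'
from station import bot
from h import *
o=bot.observe(); print(o["position"],o["force"],o["opening"],o["tcp_rot"])
plan(o["position"],o["tcp_rot"],[458.5,375,27],-.1885)
w=snap(bot,"wrist","w26"); crop(w,"w26a",200,90,440,290,3)
E
```

```text
[459.79479477 374.28886079 100.48449887] [ 0.21391637  0.4540841  -0.48581849] 36.45182003770468 [-3.12684088e+00  3.00206508e-01 -6.91750490e-04]
tool delta m [-0.0014 -0.0004  0.0735] yaw -0.1914 tilt z [ 5.e-04  3.e-04 -1.e+00]
turn z -0.0029
```

View pics/w26a.png

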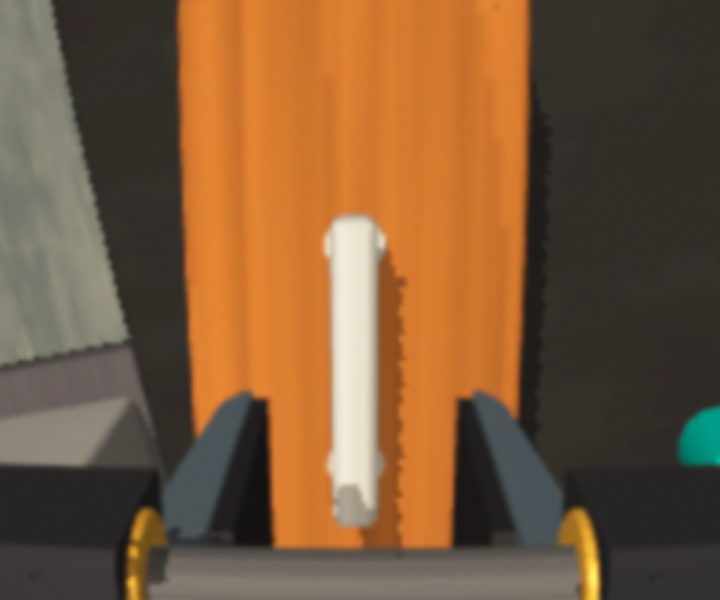

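Call:
arm_command:
  series:
    - {"travel":[-0.0015,-0.0003,0.02],"turn":[0,0,0],"jaw":0.4}
    - {"travel":[0,0,0.02],"turn":[0,0,0],"jaw":0.4}
    - {"travel":[0,0,0.018],"turn":[0,0,0],"jaw":0.4}
    - {"travel":[0,0,0.01],"turn":[0,0,0],"jaw":0.4}
    - {"travel":[0,0,0.005],"turn":[0,0,0],"jaw":0.4}
    - {"travel":[0,0,0],"turn":[0,0,0],"jaw":0.4}
    - {"travel":[0,0,0],"turn":[0,0,0],"jaw":0.4}
    - {"travel":[0,0,0],"turn":[0,0,0],"jaw":0.4}

```text
time_s: 34.2
position: [458.4, 376.0, 27.5]
tcp_rot: [-3.127, 0.299, -0.001]
force: [-0.4, 0.6, 0.4]
opening: 36.6
```

```bash
python3 - <<'E'
from station import bot
from h import *
o=bot.observe(); print(o["position"],o["force"],o["opening"],o["tcp_rot"])
w=snap(bot,"wrist","w27"); crop(w,"w27a",200,90,440,290,3)
f=lambda P:((proj(w,P,True)-[200,90]+.5)*3-.5).round(0).tolist()
d=np.array([np.sin(.1885),np.cos(.1885),0]); c=np.array([458.5,375,70]); print(f([c-42*d,c,c+42*d]))
E
```

```text
[458.4473391  376.0258497   27.52807988] [-0.39585616  0.60264299  0.43938149] 36.61232138377102 [-3.12655417e+00  2.98711807e-01 -1.33095860e-03]
[[359.0, 703.0], [358.0, 522.0], [357.0, 296.0]]
```

View pics/w27a.png

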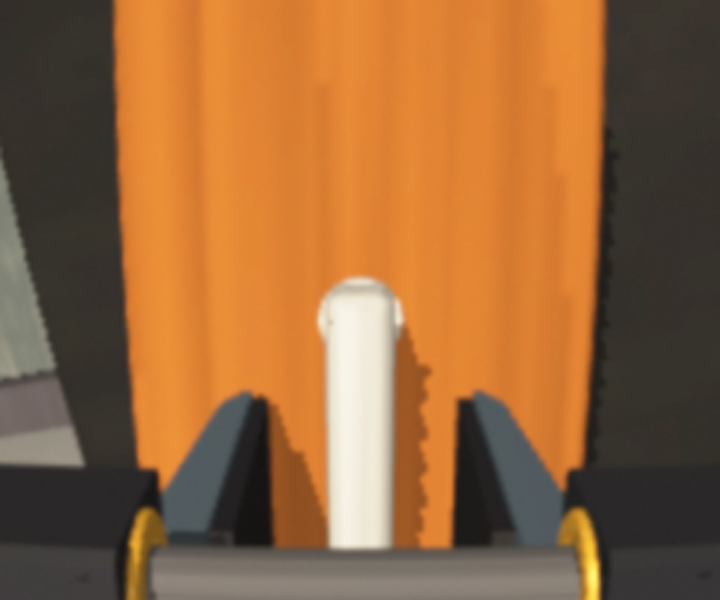

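Call:
arm_command:
  series:
    - {"travel":[0,0,0],"turn":[0,0,0],"jaw":0.25}
    - {"travel":[0,0,0],"turn":[0,0,0],"jaw":0.15}
    - {"travel":[0,0,0],"turn":[0,0,0],"jaw":0}
    - {"travel":[0,0,0],"turn":[0,0,0],"jaw":0}
    - {"travel":[0,0,0],"turn":[0,0,0],"jaw":0}
    - {"travel":[0,0,0],"turn":[0,0,0],"jaw":0}
    - {"travel":[0,0,0],"turn":[0,0,0],"jaw":0}
    - {"travel":[0,0,0],"turn":[0,0,0],"jaw":0}
  newtons: 50

```text
time_s: 35.05
position: [458.1, 375.7, 26.8]
tcp_rot: [-3.127, 0.299, -0.0]
force: [0.1, -0.8, 2.9]
opening: 11.4
```

Call:
arm_command:
  series:
    - {"travel":[0,0,-0.003],"turn":[0,0,0],"jaw":0}
    - {"travel":[0,0,-0.01],"turn":[0,0,0],"jaw":0}
    - {"travel":[0,0,-0.01],"turn":[0,0,0],"jaw":0}
    - {"travel":[0,0,-0.007],"turn":[0,0,0],"jaw":0}
    - {"travel":[0,0,0],"turn":[0,0,0],"jaw":0}
    - {"travel":[0,0,0],"turn":[0,0,0],"jaw":0}

```text
time_s: 35.65
position: [458.1, 375.7, 57.0]
tcp_rot: [-3.127, 0.299, -0.001]
force: [0.1, 0.1, -2.1]
opening: 11.6
```

```bash
python3 - <<'E'
from station import bot
from h import *
o=bot.observe(); print(o["position"],o["force"],o["opening"],o["tcp_rot"],o["wrist_torque"])
w=snap(bot,"wrist","w28"); crop(w,"w28a",200,0,440,290,2)
s=snap(bot,"scene","s28"); crop(s,"s28a",150,90,300,230,4)
E
```

```text
[458.10362797 375.74875275  57.01163466] [ 0.13103632  0.12318846 -2.06361538] 11.6047791396835 [-3.12701052e+00  2.98735062e-01 -6.41670875e-04] [-0.07653985 -0.00220131 -0.02332153]
```

View pics/s28a.png

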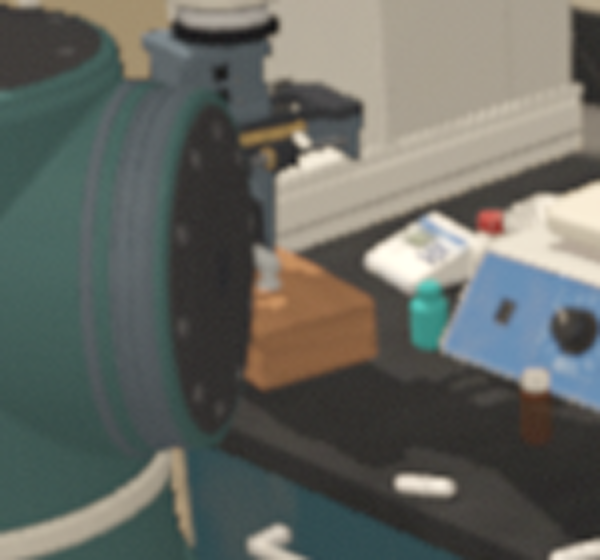

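View pics/w28a.png

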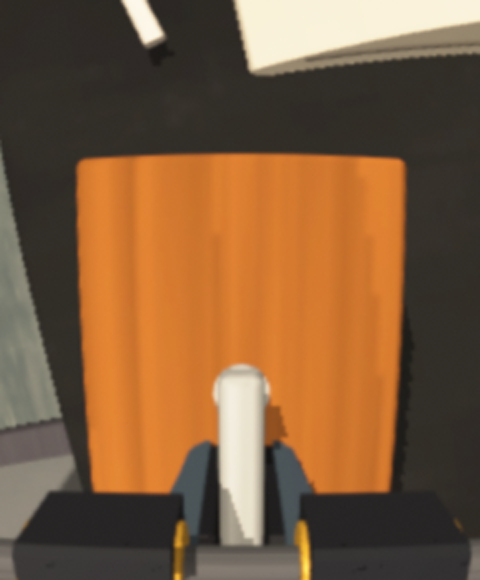

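Call:
arm_command:
  series:
    - {"travel":[0,0,-0.02],"turn":[0,0,0],"jaw":0}
    - {"travel":[0,0,-0.025],"turn":[0,0,-0.023],"jaw":0}
    - {"travel":[0,0,-0.025],"turn":[0,0,-0.023],"jaw":0}
    - {"travel":[0,0,-0.02],"turn":[0,0,-0.022],"jaw":0}
    - {"travel":[-0.005,0.015,0],"turn":[0,0,0],"jaw":0}
    - {"travel":[-0.003,0.03,0],"turn":[0,0,0],"jaw":0}
    - {"travel":[0,0.03,0],"turn":[0,0,0],"jaw":0}
    - {"travel":[0,0.03,0],"turn":[0,0,0],"jaw":0}

```text
time_s: 36.55
position: [435.5, 270.3, 145.1]
tcp_rot: [3.134, -0.193, -0.003]
force: [0.4, -0.8, -2.0]
opening: 11.7
```

```bash
python3 - <<'E'
from station import bot
from h import *
o=bot.observe(); print(o["position"],o["force"],o["opening"],o["tcp_rot"],o["wrist_torque"])
plan(o["position"],o["tcp_rot"],[445,-160,147],-0.121)
t=load("top1"); print(atz(t,245,199,0),atz(t,370,203,0))
E
```

```text
[435.45642721 270.29362554 145.05996232] [ 0.37392879 -0.7607168  -1.98908362] 11.695429100514072 [ 3.13442875e+00 -1.92634198e-01 -2.76362171e-03] [-0.14414474  0.00207609  0.01119955]
tool delta m [ 0.0622  0.4259 -0.0015] yaw -0.1228 tilt z [-0.0018 -0.0011 -1.    ]
turn z -0.0018
[5.35865018e+02 2.59909816e+02 2.27373675e-13] [532.97593049 -92.33439601   0.        ]
```

Call:
arm_command:
  series:
    - {"travel":[0.0057,0.0387,0],"turn":[0,0,0],"jaw":0}
    - {"travel":[0.0057,0.0387,0],"turn":[0,0,0],"jaw":0}
    - {"travel":[0.0057,0.0387,0],"turn":[0,0,0],"jaw":0}
    - {"travel":[0.0057,0.0387,0],"turn":[0,0,0],"jaw":0}
    - {"travel":[0.0057,0.0387,0],"turn":[0,0,0],"jaw":0}
    - {"travel":[0.0057,0.0387,0],"turn":[0,0,0],"jaw":0}
    - {"travel":[0.0057,0.0387,0],"turn":[0,0,0],"jaw":0}
    - {"travel":[0.0057,0.0387,0],"turn":[0,0,0],"jaw":0}

```text
time_s: 37.35
position: [442.6, -42.0, 145.3]
tcp_rot: [-3.136, 0.194, 0.003]
force: [0.3, 0.0, -1.5]
opening: 11.5
```

Call:
arm_command:
  series:
    - {"travel":[0.0057,0.0387,0],"turn":[0,0,0],"jaw":0}
    - {"travel":[0.0057,0.0387,0],"turn":[0,0,0],"jaw":0}
    - {"travel":[0.0057,0.0387,0],"turn":[0,0,0],"jaw":0}
    - {"travel":[0,0.02,0],"turn":[0,0,0],"jaw":0}
    - {"travel":[0,0,0],"turn":[0,0,0],"jaw":0}
    - {"travel":[0,0,0],"turn":[0,0,0],"jaw":0}
    - {"travel":[0,0,0],"turn":[0,0,0],"jaw":0}

```text
time_s: 38.05
position: [444.2, -176.7, 146.0]
tcp_rot: [-3.135, 0.192, 0.002]
force: [0.2, 0.4, -2.5]
opening: 12.2
```

```bash
python3 - <<'E'
from station import bot
from h import *
o=bot.observe(); print(o["position"],o["force"],o["opening"],o["tcp_rot"],o["wrist_torque"])
plan(o["position"],o["tcp_rot"],[530.5,-315.6,147],-0.121)
E
```

```text
[ 444.15357626 -176.70931992  145.96863467] [ 0.17385059  0.35782227 -2.53996062] 12.235815651603753 [-3.13521897e+00  1.92087160e-01  1.83418907e-03] [-0.04390448  0.01938835 -0.01187818]
tool delta m [ 0.1027  0.1273 -0.0012] yaw -0.1224 tilt z [-1.1e-03  6.0e-04 -1.0e+00]
turn z -0.0014
```

Call:
arm_command:
  series:
    - {"travel":[0.003,0.025,0],"turn":[0,0,-0.0014],"jaw":0}
    - {"travel":[0.0037,0.029,0],"turn":[0,0,0],"jaw":0}
    - {"travel":[0.01,0.029,0],"turn":[0,0,0],"jaw":0}
    - {"travel":[0.03,0.022,0],"turn":[0,0,0],"jaw":0}
    - {"travel":[0.03,0.015,0],"turn":[0,0,0],"jaw":0}
    - {"travel":[0.026,0.0073,0],"turn":[0,0,0],"jaw":0}
    - {"travel":[0,0,0],"turn":[0,0,0],"jaw":0}
    - {"travel":[0,0,0],"turn":[0,0,0],"jaw":0}

```text
time_s: 38.85
position: [531.4, -315.1, 146.0]
tcp_rot: [-3.135, 0.188, 0.002]
force: [0.2, 0.4, -2.3]
opening: 11.7
```

Call:
arm_command:
  series:
    - {"travel":[0,0,0],"turn":[0,0,0],"jaw":0}
    - {"travel":[0,0,0],"turn":[0,0,0],"jaw":0}

```text
time_s: 39.05
position: [530.9, -315.6, 146.7]
tcp_rot: [-3.136, 0.189, 0.001]
force: [0.4, -0.6, -2.2]
opening: 11.8
```

```bash
python3 - <<'E'
from station import bot
from h import *
o=bot.observe(); print(o["position"],o["force"],o["opening"],o["tcp_rot"],o["wrist_torque"])
plan(o["position"],o["tcp_rot"],[530.5,-315.6,110],-0.121)
w=snap(bot,"wrist","w29")
s=snap(bot,"scene","s29"); crop(s,"s29a",350,130,510,280,4)
E
```

```text
[ 530.8707024  -315.55012472  146.67090887] [ 0.36970684 -0.64095847 -2.24807191] 11.799774860380863 [-3.13564091e+00  1.89483182e-01  6.67218413e-04] [-0.04822144  0.04102135  0.04074524]
tool delta m [-0.0003  0.0001  0.0367] yaw -0.1207 tilt z [-4.e-04  3.e-04 -1.e+00]
turn z 0.0003
```

View pics/w29.png

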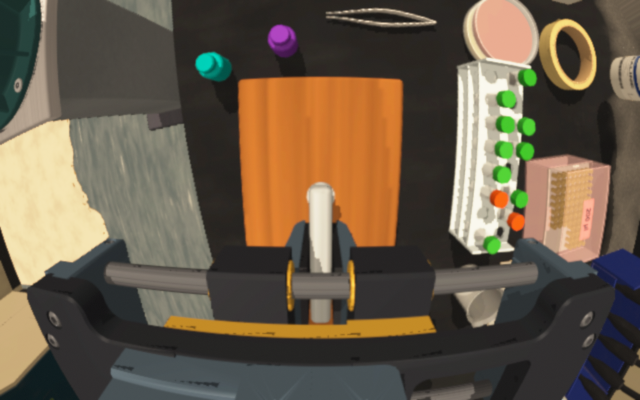

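View pics/s29a.png

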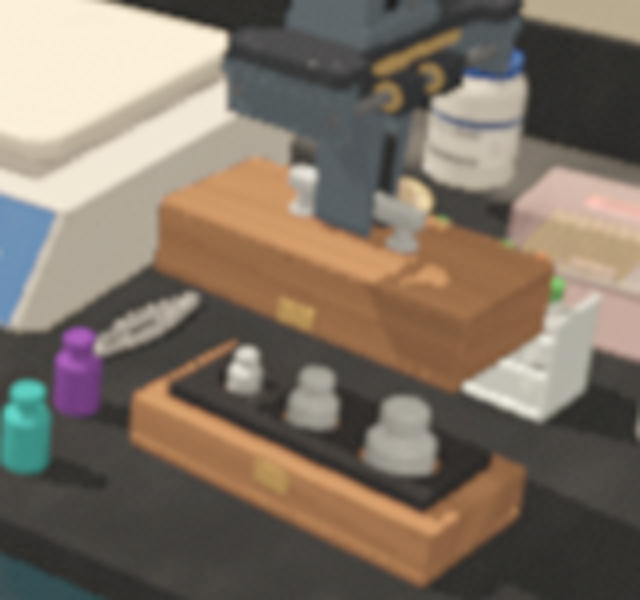

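```bash
python3 - <<'E'
from h import *
w=load("w29"); z=165.9; crop(w,"w29a",220,60,420,260,3)
t=snap=None
a=atz(w,240,79.5,z,True); b=atz(w,402,80,z,True); print(a.round(1),b.round(1),np.linalg.norm(a-b)); d=b-a; print(np.arctan2(d[1],d[0]))
m=(a+b)/2; u=np.array([np.sin(.121),np.cos(.121),0]); print("centre",(m-100*u).round(1))
e=atz(w,320,183,165.9+24,True);print("handle end",e.round(1),"centre",(e-42*u).round(1))
E
```

```text
[ 498.8 -212.   165.9] [ 589.3 -223.2  165.9] 91.19494257899882
-0.12286093385045348
centre [ 532.  -316.9  165.9]
handle end [ 537.  -272.   189.9] centre [ 531.9 -313.7  189.9]
```

View pics/w29a.png

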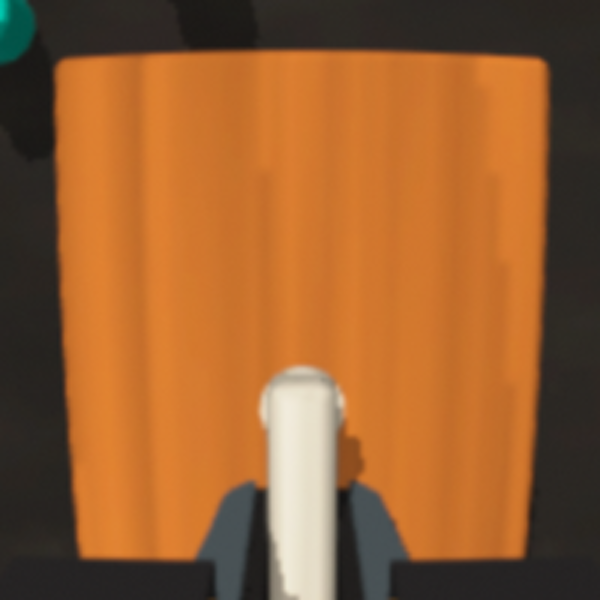

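Call:
arm_command:
  series:
    - {"travel":[-0.0008,0,0.012],"turn":[0,0,0],"jaw":0}
    - {"travel":[0,0,0.014],"turn":[0,0,0],"jaw":0}
    - {"travel":[0,0,0.014],"turn":[0,0,0],"jaw":0}
    - {"travel":[0,0,0.012],"turn":[0,0,0],"jaw":0}
    - {"travel":[0,0,0.008],"turn":[0,0,0],"jaw":0}
    - {"travel":[0,0,0],"turn":[0,0,0],"jaw":0}
    - {"travel":[0,0,0],"turn":[0,0,0],"jaw":0}
    - {"travel":[0,0,0],"turn":[0,0,0],"jaw":0}

```text
time_s: 39.95
position: [531.1, -316.5, 87.3]
tcp_rot: [3.135, -0.19, 0.001]
force: [0.2, -0.5, -2.1]
opening: 11.5
```

```bash
python3 - <<'E'
from station import bot
from h import *
o=bot.observe(); print(o["position"],o["force"],o["opening"],o["tcp_rot"],o["wrist_torque"])
plan(o["position"],o["tcp_rot"],[530,-315.6,61],-0.121)
w=snap(bot,"wrist","w30"); crop(w,"w30a",200,60,440,260,3)
s=snap(bot,"scene","s30"); crop(s,"s30a",350,150,510,290,4)
E
```

```text
[ 531.14314238 -316.49067053   87.30221596] [ 0.19017155 -0.45370592 -2.08958273] 11.503976716420048 [ 3.13538239e+00 -1.90132057e-01  1.23619122e-03] [-0.06069853  0.11174692 -0.01554531]
tool delta m [-0.0013 -0.0008  0.0263] yaw -0.1211 tilt z [ 8.e-04 -5.e-04 -1.e+00]
turn z -0.0001
```

View pics/w30a.png

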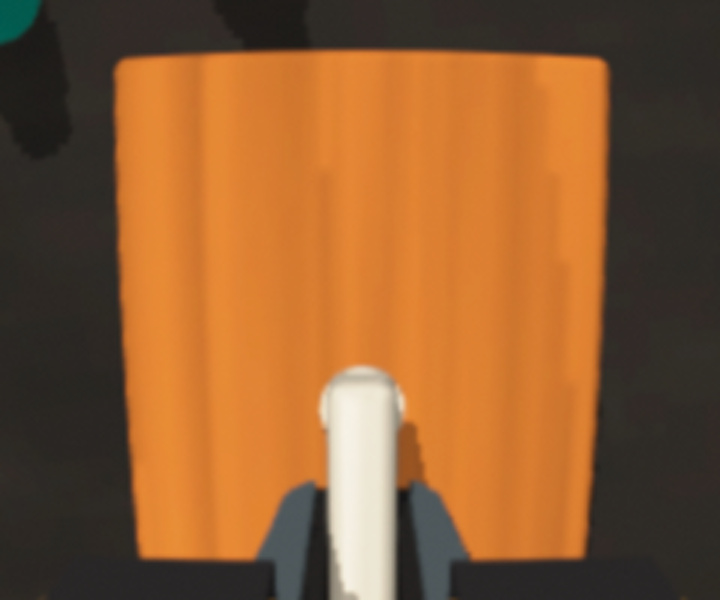

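View pics/s30a.png

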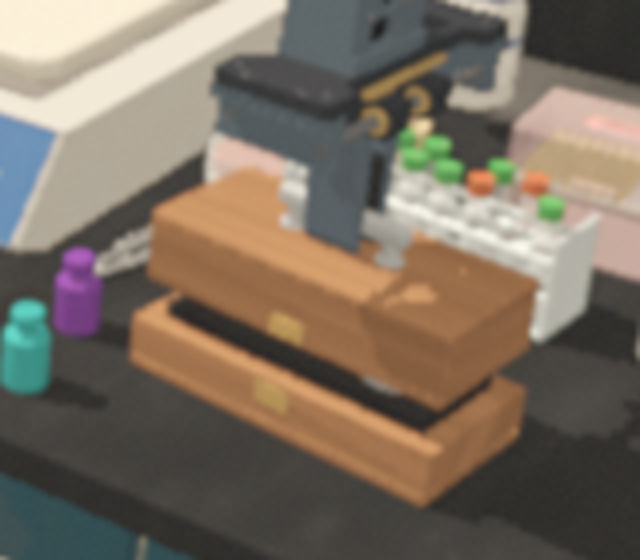

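Call:
arm_command:
  series:
    - {"travel":[-0.0008,-0.0004,0.006],"turn":[0,0,0],"jaw":0}
    - {"travel":[0,0,0.008],"turn":[0,0,0],"jaw":0}
    - {"travel":[0,0,0.005],"turn":[0,0,0],"jaw":0}
    - {"travel":[0,0,0.003],"turn":[0,0,0],"jaw":0}
    - {"travel":[0,0,0],"turn":[0,0,0],"jaw":0}
    - {"travel":[0,0,0],"turn":[0,0,0],"jaw":0}
    - {"travel":[0,0,0],"turn":[0,0,0],"jaw":0}

```text
time_s: 40.75
position: [530.2, -315.8, 64.9]
tcp_rot: [3.136, -0.19, 0.0]
force: [-0.6, 0.2, -2.6]
opening: 11.7
```

Call:
arm_command:
  series:
    - {"travel":[0,0,0.001],"turn":[0,0,0],"jaw":0}
    - {"travel":[0,0,0.001],"turn":[0,0,0],"jaw":0}
    - {"travel":[0,0,0.001],"turn":[0,0,0],"jaw":0}
    - {"travel":[0,0,0],"turn":[0,0,0],"jaw":0}
    - {"travel":[0,0,0],"turn":[0,0,0],"jaw":0}

```text
time_s: 41.25
position: [530.0, -315.7, 61.7]
tcp_rot: [-3.136, 0.19, 0.0]
force: [-0.6, 0.1, -1.7]
opening: 11.5
```

Call:
arm_command:
  series:
    - {"travel":[0,0,0.0007],"turn":[0,0,0],"jaw":0}
    - {"travel":[0,0,0.0006],"turn":[0,0,0],"jaw":0}
    - {"travel":[0,0,0],"turn":[0,0,0],"jaw":0}
    - {"travel":[0,0,0],"turn":[0,0,0],"jaw":0}
    - {"travel":[0,0,0],"turn":[0,0,0],"jaw":0}

```text
time_s: 41.75
position: [530.1, -315.7, 60.8]
tcp_rot: [3.136, -0.19, -0.0]
force: [-2.2, 2.1, 5.2]
opening: 11.6
```

```bash
python3 - <<'E'
from station import bot
from h import *
o=bot.observe(); print(o["position"],o["force"],o["opening"],o["wrist_torque"])
s=snap(bot,"scene","s31"); crop(s,"s31a",350,150,510,290,4)
E
```

```text
[ 530.07885511 -315.74310508   60.7871628 ] [-2.2180357   2.1077166   5.22084481] 11.616211621664679 [0.21986091 0.50737576 0.0176994 ]
```

View pics/s31a.png

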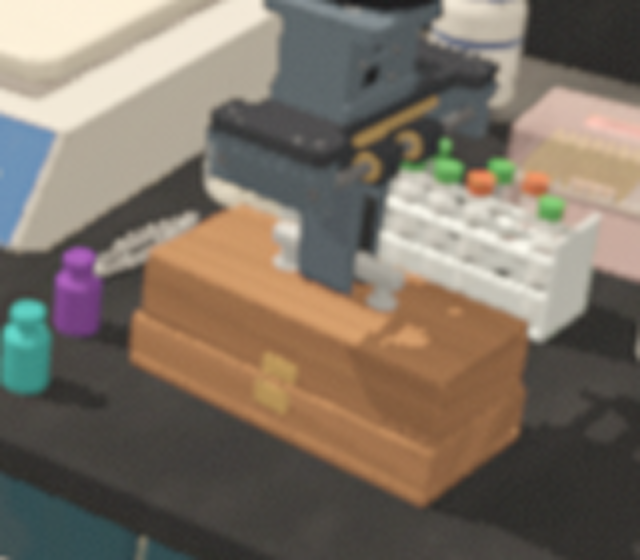

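Seated at the expected height (TCP 60.8 = grasp height + 34), with contact force. Releasing.

Call:
arm_command:
  series:
    - {"travel":[0,0,-0.0003],"turn":[0,0,0],"jaw":0.2}
    - {"travel":[0,0,0],"turn":[0,0,0],"jaw":0.3}
    - {"travel":[0,0,0],"turn":[0,0,0],"jaw":0.4}
    - {"travel":[0,0,0],"turn":[0,0,0],"jaw":0.4}
    - {"travel":[0,0,0],"turn":[0,0,0],"jaw":0.4}
    - {"travel":[0,0,-0.01],"turn":[0,0,0],"jaw":0.4}
    - {"travel":[0,0,-0.03],"turn":[0,0,0],"jaw":0.4}
    - {"travel":[0,0,-0.03],"turn":[0,0,0],"jaw":0.4}

```text
time_s: 42.6
position: [529.7, -315.5, 131.8]
tcp_rot: [-3.135, 0.19, 0.001]
force: [0.3, 0.3, 0.2]
opening: 36.6
```

Call:
arm_command:
  series:
    - {"travel":[0,0,-0.03],"turn":[0,0,0],"jaw":0.4}
    - {"travel":[-0.02,0.02,-0.01],"turn":[0,0,0],"jaw":0.4}
    - {"travel":[-0.01,0.04,0],"turn":[0,0,0],"jaw":0.4}
    - {"travel":[0,0.04,0],"turn":[0,0,0],"jaw":0.4}
    - {"travel":[0,0,0],"turn":[0,0,0],"jaw":0.4}
    - {"travel":[0,0,0],"turn":[0,0,0],"jaw":0.4}
    - {"travel":[0,0,0],"turn":[0,0,0],"jaw":0.4}

```text
time_s: 43.3
position: [488.2, -410.7, 170.9]
tcp_rot: [-3.136, 0.19, 0.0]
force: [-0.1, 0.5, -0.0]
opening: 36.5
```

```bash
python3 - <<'E'
from station import bot
from h import *
o=bot.observe(); print(o["position"],o["force"],o["opening"])
w=snap(bot,"wrist","w32"); crop(w,"w32a",230,0,430,260,3)
s=snap(bot,"scene","s32"); cv2.imwrite("pics/s32a.png",cv2.resize(s["frame"][120:290,220:510],None,fx=2.7,fy=2.7,interpolation=cv2.INTER_CUBIC))
t=snap(bot,"top","t32"); crop(t,"t32a",320,160,520,270,4)
E
```

```text
[ 488.15796849 -410.68395929  170.91627512] [-0.09310947  0.47196929 -0.00151688] 36.51019322957986
```

View pics/w32a.png

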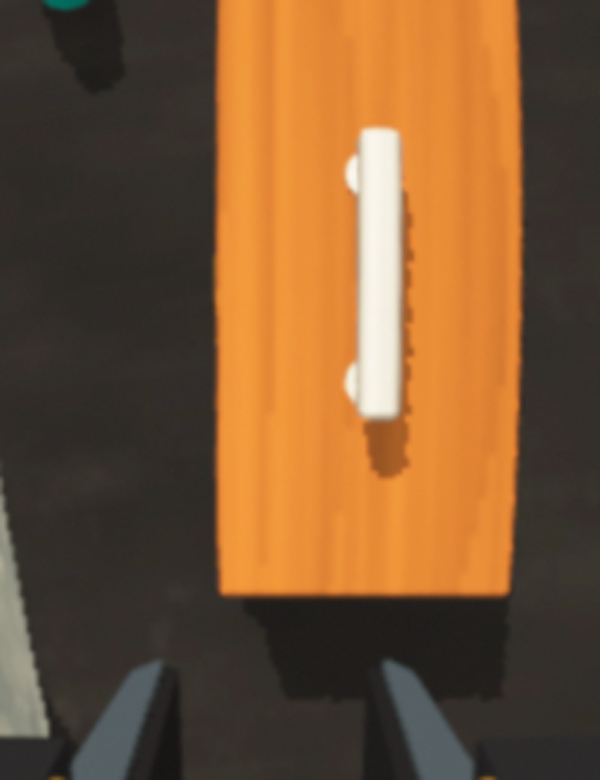

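View pics/s32a.png

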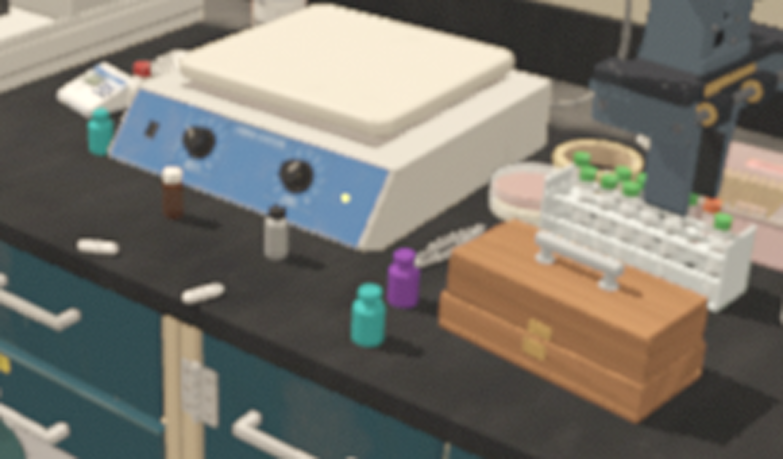

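```bash
python3 - <<'E'
from station import bot
from h import *
w=load("w32"); A=lambda u,v:(230+(u+.5)/3-.5,(v+.5)/3-.5)
H=[atz(w,*A(*p),104,True) for p in [(380,128),(379,419)]]; d=H[0]-H[1]
print(np.mean(H,0).round(1),np.linalg.norm(d).round(1),np.arctan2(d[0],d[1]).round(4))
a=load("t32");b=load("top1")
for (x0,y0,x1,y1) in [(280,200,300,220),(330,202,350,222)]:
    print("vial diff",np.abs(a["frame"][y0:y1,x0:x1].astype(int)-b["frame"][y0:y1,x0:x1]).mean())
print(bot.observe()["time_s"], bot.close_job())
E
```

```text
[ 530.7 -316.4  104. ] 83.0 0.1192
vial diff 1.5358333333333334
vial diff 1.7358333333333333
the job is handed in; nothing more can be done
43.45 None
```

The three steel weights are back in their own wells and the cover is on the case, handed in at 43.5 s. No verdict came back.

**Weights:** The wrist and scene pictures taken before covering show all three standing upright in their own wells. Each touched the well floor at the height expected from its pickup height, and was released only then.

**Cover:** It touched down on the rim at tool height 60.8 mm, which is its pickup height plus the 34 mm rim. The last wrist picture puts the handle's middle at (530.7, -316.4) mm with yaw 0.119 rad. The case measured (531.0, -315.4) mm and about 0.121 rad, so it is roughly 1 mm off centre and square. The scene picture shows it level on the rim all round.

**Vials:** The top view is unchanged at both vials, and both are standing.

**Disagreements and limits:**
- **Fingertip position:** The tips turned out to be about 23 mm behind the tool point, not 11 mm ahead of it as stated. My first close on the large weight shut on nothing, above its knob. I re-measured from the pictures and used the corrected offset for every grasp after that.
- **Measurement spread:** Well positions differed by 2–5 mm between the three cameras. I aligned each weight to its well by eye in the wrist camera just before lowering it.
- **Heights:** Most heights I triangulated agreed with the text only to within about 3–10 mm, so I relied on touch for the final heights.

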